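Return the treasures to their paulownia trays

TASK

Put the loose fox, the loose bell and the two loose chopstick rests away with their own kind in the open paulownia trays, each in an empty recess of its kind's tray, one to a recess, standing upright (the rests lying flat on their underside) right down on the recess floor. Set each one down rather than dropping it, and do not disturb the pieces already in the trays.

Things in the scene. Friction and masses are not known exactly. Their poses are not given: they have to be found in the camera images.
- fox_c (a point): The loose white porcelain sitting fox with a red collar, 72 mm tall on a 40 x 40 x 8 mm plinth, about 90 g. Point: on its axis, half-way up, 36 mm above its underside. z up; it looks along its own -x, tail at +x. Its round body is 30 to 33 mm thick from 8 to 42 mm above the underside: grip across y (the flanks) about 6 mm below this point, fingertips above the plinth.
- bell_c (a point): The loose small brass hand bell, mouth down, 44 mm across the mouth, with a dark chestnut handle on top, 66 mm tall in all, about 110 g. Point: on its axis, half-way up, 33 mm above the mouth. z up; round, any yaw. The handle is an upright rod 16 mm thick, from 34 to 66 mm above the mouth: grip it about 55 mm above the mouth (22 mm above this point).
- rest_a_c (a point): One of the two loose chopstick rests: celadon (pale green) chopstick rest, a flat bar 56 mm long (x), 20 mm wide (y), 17 mm high at its two raised ends and 12 mm high between them, about 40 g. Point: at its middle, half-way up, 8.5 mm above its underside. z up, x along its length. Take it across its width (y), at mid length.
- rest_b_c (a point): The other of the two loose chopstick rests, just like the first: celadon (pale green) chopstick rest, a flat bar 56 mm long (x), 20 mm wide (y), 17 mm high at its two raised ends and 12 mm high between them, about 40 g. Point: at its middle, half-way up, 8.5 mm above its underside. z up, x along its length. Take it across its width (y), at mid length.
- fox_tray: The foxes' tray: pale paulownia, 176 x 90 mm, with two square recesses lined in red, 58 x 58 mm, centred at x = -43 mm (empty) and x = +43 mm (holds the other fox), y = 0. Fixed. Origin: centre of its underside; z up, x along its length. Recess floors are 8 mm above the mat, the wood round them 14 mm.
- bell_tray: The bells' tray: pale paulownia, 176 x 90 mm, with two round recesses lined in indigo, 62 mm across, centred at x = +43 mm (empty) and x = -43 mm (holds the other bell), y = 0. Fixed. Origin: centre of its underside; z up, x along its length. Recess floors are 8 mm above the mat, the wood round them 14 mm.
- rest_tray: The chopstick rests' tray: pale paulownia, 214 x 104 mm, three recesses lined in dark grey, 38 mm along x by 74 mm along y, centred at x = -70 mm (empty), 0 (holds the third rest) and +70 mm (empty), y = 0. Rests lie with their length along the tray's y. Fixed. Origin: centre of its underside; z up, x along its length. Recess floors are 8 mm above the mat, the wood round them 14 mm.
- fox_stored_c (a point): The fox already standing in the foxes' tray, same shape as the loose one, to be left alone: white porcelain sitting fox with a red collar, 72 mm tall on a 40 x 40 x 8 mm plinth, about 90 g. Point: on its axis, 36 mm above its underside.
- bell_stored_c (a point): The bell already standing in the bells' tray, same shape as the loose one, to be left alone: small brass hand bell, mouth down, 44 mm across the mouth, with a dark chestnut handle on top, 66 mm tall in all, about 110 g. Point: on its axis, 33 mm above its mouth.
- rest_stored_c (a point): The chopstick rest already lying in the middle recess of its tray, same shape as the loose ones, to be left alone: celadon (pale green) chopstick rest, a flat bar 56 mm long (x), 20 mm wide (y), 17 mm high at its two raised ends and 12 mm high between them, about 40 g. Point: at its middle, 8.5 mm above its underside.
Things that resemble listed ones, but are neither listed nor needed, are in the scene too. What is shaped like the part that bears fox_stored_c but green or turquoise is not meant.

How it is judged:
At the end, for the whole second after the job is handed in: Loose fox, bell and rests each in an empty recess of their own kind's tray, one per recess: within 13 mm of its centre along and across the tray, on its floor (height within 3 mm), upright within 0.12 rad, at rest. Stored pieces upright, moved under 12 mm (x of fox_c in the frame of fox_tray between -0.056 and -0.03 m and y of fox_c in the frame of fox_tray between -0.013 and 0.013 m and height (world z) of fox_c between 0.041 and 0.047 m and angle between each of fox_c, bell_c, rest_a_c, rest_b_c, fox_stored_c, bell_stored_c, rest_stored_c's own z axis and vertical below 0.12 rad and linear speed of each of fox, bell, rest_a, rest_b below 0.02 m/s and angular speed of each of fox, bell, rest_a, rest_b below 0.2 rad/s and x of bell_c in the frame of bell_tray between 0.03 and 0.056 m and y of bell_c in the frame of bell_tray between -0.013 and 0.013 m and height (world z) of bell_c between 0.038 and 0.044 m and ((x of rest_a_c in the frame of rest_tray between -0.083 and -0.057 m and y of rest_a_c in the frame of rest_tray between -0.013 and 0.013 m) or (x of rest_a_c in the frame of rest_tray between 0.057 and 0.083 m and y of rest_a_c in the frame of rest_tray between -0.013 and 0.013 m)) and height (world z) of rest_a_c between 0.0135 and 0.0195 m and ((x of rest_b_c in the frame of rest_tray between -0.083 and -0.057 m and y of rest_b_c in the frame of rest_tray between -0.013 and 0.013 m) or (x of rest_b_c in the frame of rest_tray between 0.057 and 0.083 m and y of rest_b_c in the frame of rest_tray between -0.013 and 0.013 m)) and height (world z) of rest_b_c between 0.0135 and 0.0195 m and horizontal distance between rest_a_c and rest_b_c above 0.1 m and distance of each of fox_stored_c, bell_stored_c, rest_stored_c from where it was at the start of the episode below 0.012 m); the robot touches nothing.
It fails at once if a piece already in its tray is shifted by more than 15 mm or knocked over (distance of any of fox_stored_c, bell_stored_c, rest_stored_c from where it was at the start of the episode above 0.015 m or angle between any of fox_stored_c, bell_stored_c, rest_stored_c's own z axis and vertical above 0.5 rad).
It fails at once if a piece is dropped: let go in mid air, 20 mm or more above its place in the tray ((contact force between the fingers and fox below 0.02 N and height (world z) of fox_c above 0.064 m) or (contact force between the fingers and bell below 0.02 N and height (world z) of bell_c above 0.061 m) or (contact force between the fingers and rest_a below 0.02 N and height (world z) of rest_a_c above 0.0365 m) or (contact force between the fingers and rest_b below 0.02 N and height (world z) of rest_b_c above 0.0365 m)).
It also fails if it takes over 106 s, if anything falls off the work surface, if the arm or the gripper's body presses on something with over 40 N, if the wrist force passes 120 N, or if a joint passes its speed limit or range.

ROBOT

A 6-joint arm with a two-finger parallel gripper is mounted at the origin on the work surface. World frame = base frame: x ahead of the robot, y to its left, z up, the work surface at z = 0. Lengths are in m, angles in rad, forces in N, time in s.
With the tool pointing down it reaches from about 0.375 to 0.975 m from the base axis. Payload 3.8 kg.
Tool frame: the origin (TCP) lies midway between the tips of the shut fingers; the grasp point (between the pads) lies 19 mm behind it; y points along the fingers, x is the direction in which the jaws open and shut, and the axes are right-handed (so a half turn about y gives the same grasp; the last joint's range is limited). The gripper opens to 88 mm and grips with 3 to 60 N. Pads are 18 mm wide; open, the fingers measure 123 mm over their backs; the gripper's body (75 mm by 187 mm) begins 45 mm behind the grasp point.
Start: joints at [1.091, 0.264, 1.604, -0, 1.274, -0.037], TCP at [0.289, 0.61, 0.218] pointing down, gripper open.
Joint ranges: [-2.63, 2.63], [-0.94, 2.18], [0.31, 2.57], [-1.31, 4.45], [0, 2.66], [-2.55, 2.55]. Speed limits (rad/s): [2.57, 2.57, 3.14, 3.14, 3.14, 3.14].

INTERFACE

Orientations are given as a unit quaternion [w, x, y, z].
In Python, from station import r gives the robot as it stands.
- The arm moves only by the tool arm_command, never from a script. Its arguments are lists of equal length, an entry for each row: "xyz": the shift along the tool's x, y, z in cm, a list of three; "turn": the turn, a rotation vector about the tool's x, y, z in degrees, a list of three; "claw": the opening, from 0 (shut) to 1 (fully open). In form: {"xyz": [[tx, ty, tz], ...], "turn": [[ax, ay, az], ...], "claw": [claw, ...]}. A call has exactly 8 rows; each row shifts and turns the commanded pose from where the row before left it, along the tool's axes as they then stand; what a row does not reach is not made up. A row lasts 1/10 s, in which the tool goes at most 50 mm and 8.59 degrees, less where a joint would pass 70% of its speed; a pose out of reach is approached as far as the arm can. A call is refused whole if a number of a shift passes 5 or a number of a turn 8.59, either way. A call with a gripper value outside its range is refused whole. The fingers move at their own pace and stop on an object; "newtons" is the grip in N (left out, the last holds). Time passes only in rows, so rows that do not move let the fingers close, or fill a call up. It gives the time, the measured TCP pose, the force and the opening at its end, in the units of the state.
- r.read_state(): the state, without advancing time (a new reading comes with each control period).
- r.capture(name): name is "scene" or "side" or "wrist"; returns a dict with "frame" (400x640x3 uint8, red, green, blue), "intrinsics" (3x3 intrinsics, pixels), "extrinsics" (4x4, takes a point from camera to world coordinates). Camera axes: x right, y down, z forward; pixel columns grow to the right and rows downward; lengths in m; the calibration is good to about 2 mm. The wrist camera is an equidistant fisheye: a pixel r from the principal point sees the ray r / f radians off the axis. A picture is of the moment at which its call begins. There is no depth.
- r.finish_job(): hands the job in, once; it reports no verdict.
The state is a dict: "clock": time; "joint_pos": joint angles; "qvel": joint speeds; "joint_efforts": joint torques, N m; "ee_pos": TCP position; "tool_rot": TCP orientation; "contact_force": force on the tool from outside, world axes, zero at the start; "moment": the same for the moment, N m; "finger_gap": finger opening in m.
Only numpy, scipy, OpenCV 4.12 (cv2) and the standard library are available. Lean on these libraries where they do the work, as an engineer would, in place of code of your own. Each camera call takes 0.05 s, during which the arm holds its last target.

## Working session

There is one attempt and no reset: what is moved stays moved. The work goes in short steps, Python scripts to look and compute and a tool call to move; the robot and the scene stay as the last step left them, time stands still between calls to the robot, and variables do not carry over. Pictures are saved under pics/ and viewed, and the job is handed in when it is done.

Besides the shell and the picture viewer there is one more tool, called after "Request:" in YAML: its name, and indented under it one key for each argument. arm_command: Moves the arm, as the interface text tells. Its arguments: {"type":"object","properties":{"xyz":{"type":"array","items":{"type":"array","items":{"type":"number"}}},"turn":{"type":"array","items":{"type":"array","items":{"type":"number"}}},"claw":{"type":"array","items":{"type":"number"}},"newtons":{"type":"number"}},"required":["xyz","turn","claw"]}

```bash
mkdir -p pics; ls; python3 - <<'E'
from station import r
import cv2,numpy as np
s=r.read_state(); print({k:np.round(v,3).tolist() for k,v in s.items()})
for n in ["scene","side","wrist"]:
    c=r.capture(n); cv2.imwrite(f"pics/{n}0.png",c["frame"][:,:,::-1]); print(n,np.round(c["intrinsics"],1).tolist(),np.round(c["extrinsics"],3).tolist())
    np.savez(f"{n}0.npz",**c)
E
```

```text
pics
{'clock': 0.0, 'joint_pos': [1.091, 0.265, 1.605, -0.0, 1.274, -0.037], 'qvel': [-0.001, -0.001, -0.001, 0.001, 0.0, -0.0], 'joint_efforts': [-0.001, -50.212, -35.687, 0.073, 0.029, -0.0], 'ee_pos': [0.289, 0.609, 0.217], 'tool_rot': [-0.597, 0.598, 0.377, -0.379], 'contact_force': [0.253, 0.483, -0.697], 'moment': [-0.008, -0.011, 0.036], 'finger_gap': 0.088}
scene [[368.1, 0.0, 313.9], [0.0, 368.1, 197.6], [0.0, 0.0, 1.0]] [[-0.698, 0.516, -0.496, 1.003], [0.716, 0.512, -0.475, 0.49], [0.009, -0.686, -0.727, 0.772], [0.0, 0.0, 0.0, 1.0]]
side [[385.2, 0.0, 317.7], [0.0, 385.2, 195.2], [0.0, 0.0, 1.0]] [[0.973, -0.162, 0.165, 0.394], [-0.23, -0.617, 0.752, -0.642], [-0.02, -0.77, -0.638, 0.65], [0.0, 0.0, 0.0, 1.0]]
wrist [[309.7, 0.0, 321.8], [0.0, 309.7, 200.6], [0.0, 0.0, 1.0]] [[0.428, 0.866, 0.259, 0.222], [0.904, -0.41, -0.125, 0.643], [-0.002, 0.288, -0.958, 0.383], [0.0, 0.0, 0.0, 1.0]]
```

View pics/scene0.png

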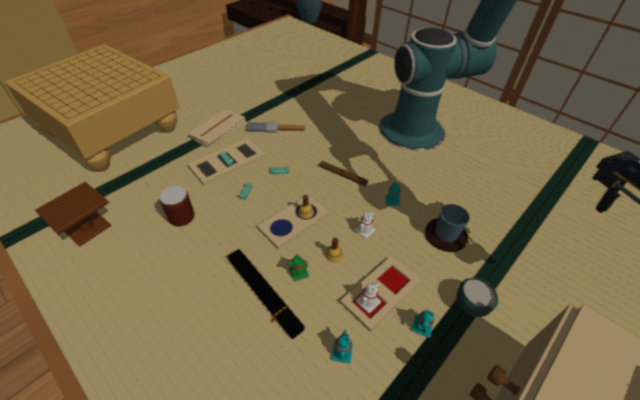

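View pics/side0.png

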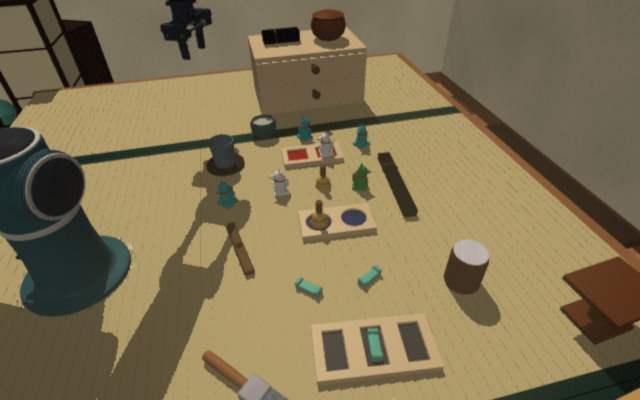

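View pics/wrist0.png

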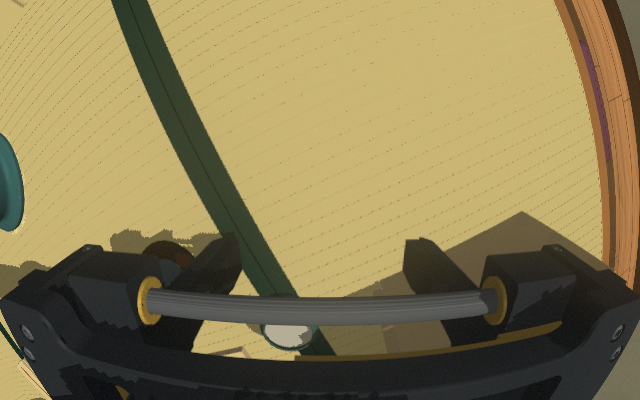

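```bash
cat > h.py <<'E'
import numpy as np,cv2
def load(n): return dict(np.load(n+".npz"))
def ray(c,uv):
    K=c["intrinsics"];T=c["extrinsics"]
    d=np.linalg.inv(K)@np.array([uv[0],uv[1],1.0]); return T[:3,3],T[:3,:3]@d
def onz(c,uv,z):
    o,d=ray(c,uv); return o+d*(z-o[2])/d[2]
def proj(c,p):
    T=c["extrinsics"];q=T[:3,:3].T@(np.asarray(p)-T[:3,3]);v=c["intrinsics"]@q;return v[:2]/v[2]
def blobs(c,lo,hi,amin=25):
    h=cv2.cvtColor(c["frame"],cv2.COLOR_RGB2HSV)
    m=cv2.inRange(h,np.array(lo),np.array(hi)); 
    n,l,st,ce=cv2.connectedComponentsWithStats(m)
    return [(ce[i],st[i],l==i) for i in range(1,n) if st[i][4]>=amin]
E
python3 - <<'E'
from h import *
s=load("scene0");d=load("side0")
a=s["frame"][120:340,170:450,::-1];cv2.imwrite("pics/s_crop.png",cv2.resize(a,None,fx=2.7,fy=2.7,interpolation=cv2.INTER_CUBIC))
a=d["frame"][110:390,200:450,::-1];cv2.imwrite("pics/d_crop.png",cv2.resize(a,None,fx=2.1,fy=2.1,interpolation=cv2.INTER_CUBIC))
for nm,lo,hi in [("red",(0,170,90),(8,255,255)),("red2",(172,170,90),(180,255,255)),("indigo",(110,80,20),(135,255,200)),("celadon",(70,50,70),(86,190,255)),("white",(0,0,140),(180,60,255)),("grey",(0,0,20),(180,70,90))]:
  for c,n in((s,"scene"),(d,"side")):
    for ce,st,m in blobs(c,lo,hi):
      if n=="scene" and not(170<ce[0]<450 and 120<ce[1]<340):continue
      if n=="side" and not(200<ce[0]<450 and 110<ce[1]<390):continue
      print(nm,n,ce.round(1),st.tolist(),onz(c,ce,.008).round(3))
E
```

```text
red scene [393.1 279.3] [378, 267, 31, 26, 427] [0.541 0.31  0.008]
red scene [372.  308.8] [355, 299, 30, 18, 91] [0.635 0.321 0.008]
red side [297.  154.7] [288, 150, 19, 10, 136] [0.543 0.316 0.008]
indigo scene [280.7 227.5] [271, 221, 20, 14, 231] [0.622 0.005 0.008]
celadon scene [226.2 158.2] [220, 152, 13, 13, 94] [ 0.555 -0.325  0.008]
celadon scene [279.2 170.2] [271, 168, 17, 5, 77] [ 0.475 -0.165  0.008]
celadon scene [245.2 190.8] [240, 184, 11, 15, 92] [ 0.603 -0.169  0.008]
celadon side [304.5 122.1] [301, 118, 10, 9, 41] [0.606 0.504 0.008]
celadon side [361.4 137.6] [354, 125, 16, 23, 185] [0.76  0.358 0.008]
celadon side [304.2 134. ] [297, 127, 15, 14, 126] [0.589 0.428 0.008]
celadon side [222.6 187.2] [217, 181, 12, 12, 83] [0.319 0.213 0.008]
celadon side [226.4 200.5] [217, 193, 21, 16, 189] [0.326 0.154 0.008]
celadon side [369.6 275. ] [359, 266, 21, 18, 154] [ 0.604 -0.166  0.008]
celadon side [308.1 286. ] [296, 278, 25, 15, 163] [ 0.474 -0.162  0.008]
celadon side [374.3 343.3] [368, 328, 15, 30, 299] [ 0.562 -0.312  0.008]
white scene [172.4 194.2] [160, 
[... 1131 characters left out ...]
61 0.46  0.008]
grey side [363.3 134.4] [358, 130, 9, 11, 28] [0.772 0.376 0.008]
grey side [224.2 188.4] [217, 180, 16, 18, 64] [0.323 0.207 0.008]
grey side [226.3 204.5] [217, 199, 22, 11, 38] [0.325 0.138 0.008]
grey side [353.4 217.2] [342, 210, 24, 15, 277] [0.625 0.011 0.008]
grey side [317. 223.] [307, 217, 24, 13, 76] [0.534 0.014 0.008]
grey side [368.1 281.9] [359, 272, 21, 16, 48] [ 0.596 -0.182  0.008]
grey side [317.  294.5] [311, 291, 11, 7, 25] [ 0.487 -0.186  0.008]
grey side [412.9 342.4] [399, 324, 29, 37, 658] [ 0.629 -0.327  0.008]
grey side [373.3 348.6] [361, 327, 27, 39, 314] [ 0.557 -0.321  0.008]
grey side [334.6 351.1] [323, 332, 25, 38, 694] [ 0.49  -0.309  0.008]
```

View pics/s_crop.png

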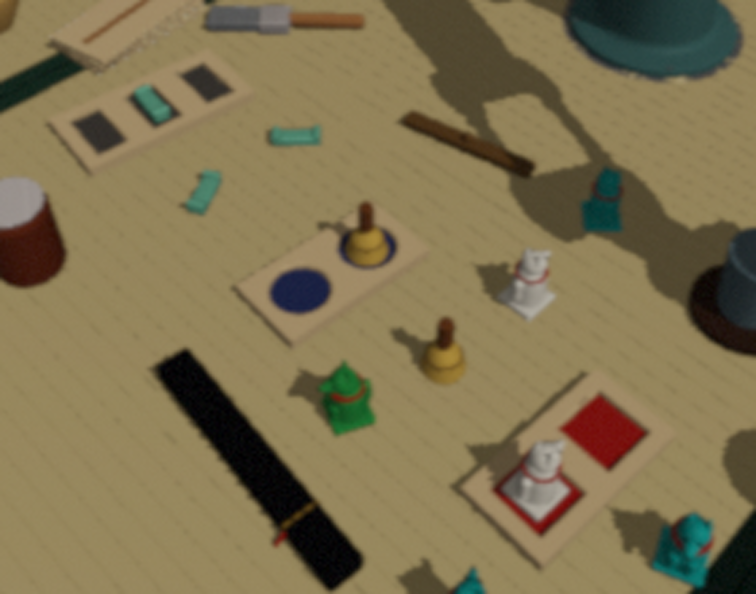

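View pics/d_crop.png

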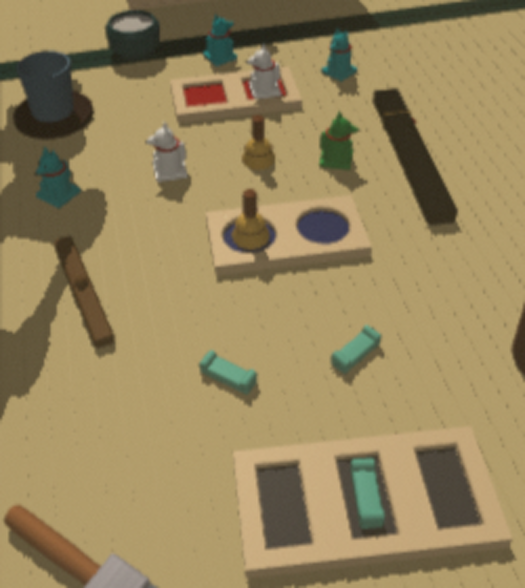

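```bash
python3 - <<'E'
from h import *
s=load("scene0");d=load("side0")
def cr(c,x,y,w=50,h=50): return cv2.resize(c["frame"][y:y+h,x:x+w,::-1],(400,300) if w*3==h*4 else (400,400),interpolation=cv2.INTER_CUBIC)
cv2.imwrite("pics/fox2.png",np.hstack([cr(s,345,200),cr(d,255,155)]))
cv2.imwrite("pics/bell2.png",np.hstack([cr(s,310,225),cr(d,298,155)]))
E
```

```text
(no output)
```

View pics/fox2.png

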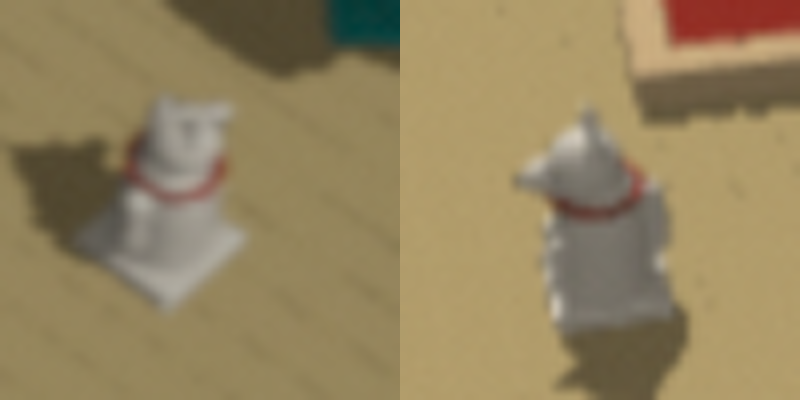

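View pics/bell2.png

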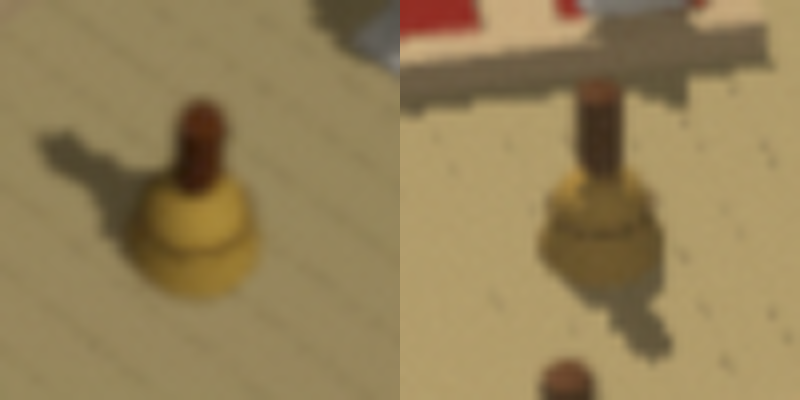

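```bash
python3 - <<'E'
from h import *
s=load("scene0");d=load("side0")
L,F,R=[onz(s,u,.008) for u in [(354.9,229.5),(365.7,236.8),(375.4,229.4)]]
print("plinth",L.round(3),F.round(3),R.round(3),((L+R)/2).round(3),np.linalg.norm(L-F),np.linalg.norm(R-F),"yawLF",np.degrees(np.arctan2(*(F-L)[1::-1])),"yawFR",np.degrees(np.arctan2(*(R-F)[1::-1])))
a=onz(d,(275,196),0);b=onz(d,(289,194.7),0);print("side",a.round(3),b.round(3),np.degrees(np.arctan2(*(b-a)[1::-1])),np.linalg.norm(b-a))
print("bell",onz(s,(335.5,239),.066).round(3),onz(d,(323,166.5),.066).round(3))
print("stored bell top side")
for nm,lo,hi in [("cel",(70,50,70),(86,190,255))]:
  for c,n in((s,"scene"),(d,"side")):
    for ce,st,m in blobs(c,lo,hi):
      ys,xs=np.nonzero(m); P=np.array([onz(c,(x,y),.012)[:2] for x,y in zip(xs,ys)])
      q=P-P.mean(0); w,v=np.linalg.eigh(q.T@q/len(q)); e=v[:,1]
      if P.mean(0)[1]<-.1: print(nm,n,P.mean(0).round(4),"len",np.ptp(q@e).round(3),np.ptp(q@v[:,0]).round(3),"yaw",np.degrees(np.arctan2(e[1],e[0])).round(1))
for n,c,u in [("red",s,(393.1,279.3)),("red",d,(297,154.7)),("ind",s,(280.7,227.5)),("ind",d,(353.4,217.2)),("g1",s,(245.7,150.5)),("g1",d,(334.6,351.1)),("g3",s,(206.2,168.5)),("g3",d,(412.9,342.4))]:
  print(n,onz(c,u,.008).round(4),onz(c,u,.011).round(4),onz(c,u,.014).round(4))
m=[b for b in blobs(s,(0,170,90),(8,255,255)) if b[1][4]>300][0][2]
cn=cv2.findContours(m.astype(np.uint8),0,2)[0][0]; bx=cv2.boxPoints(cv2.minAreaRect(cn)); B=np.array([onz(s,u,.011) for u in bx]);print("redbox",B.round(3).tolist())
print("R",cv2.__version__)
from scipy.spatial.transform import Rotation as Ro
q=[-0.597,0.598,0.377,-0.379];print(Ro.from_quat(q[1:]+q[:1]).as_matrix().round(3))
E
```

```text
plinth [0.489 0.149 0.008] [0.488 0.185 0.008] [0.451 0.188 0.008] [0.47  0.168 0.008] 0.03550614139514651 0.03732844933548738 yawLF 91.92728686459148 yawFR 175.56420645622626
side [0.452 0.15  0.   ] [0.488 0.146 0.   ] -6.308820952289855 0.03711189652055359
bell [0.583 0.161 0.066] [0.585 0.157 0.066]
stored bell top side
cel scene [ 0.5574 -0.3212] len 0.065 0.024 yaw 80.2
cel scene [ 0.4773 -0.1615] len 0.05 0.019 yaw 135.6
cel scene [ 0.605  -0.1654] len 0.058 0.019 yaw -148.8
cel side [ 0.6031 -0.1686] len 0.052 0.018 yaw -149.4
cel side [ 0.4736 -0.1647] len 0.051 0.02 yaw 135.0
cel side [ 0.5611 -0.314 ] len 0.055 0.02 yaw 79.3
red [0.5406 0.3099 0.008 ] [0.5424 0.3106 0.011 ] [0.5442 0.3113 0.014 ]
red [0.5433 0.3159 0.008 ] [0.5426 0.3114 0.011 ] [0.5419 0.3069 0.014 ]
ind [0.6221 0.005  0.008 ] [0.6236 0.0069 0.011 ] [0.6251 0.0088 0.014 ]
ind [0.6245 0.0113 0.008 ] [0.6234 0.0082 0.011 ] [0.6223 0.0052 0.014 ]
g1 [ 0.4876 -0.3118  0.008 ] [ 0.4896 -0.3087  0.011 ] [ 0.4916 -0.3055  0.014 ]
g1 [ 0.4898 -0.3093  0.008 ] [ 0.4893 -0.3108  0.011 ] [ 0.4889 -0.3124  0.014 ]
g3 [ 0.6272 -0.3294  0.008 ] [ 0.6287 -0.3262  0.011 ] [ 0.6301 -0.323   0.014 ]
g3 [ 0.6291 -0.327   0.008 ] [ 0.628  -0.3285  0.011 ] [ 0.6269 -0.3299  0.014 ]
redbox [[0.567, 0.283, 0.011], [0.513, 0.28, 0.011], [0.518, 0.337, 0.011], [0.57, 0.338, 0.011]]
R 4.12.0
[[ 0.428 -0.002 -0.904]
 [ 0.904 -0.003  0.428]
 [-0.003 -1.     0.   ]]
```

```bash
cat > go.py <<'E'
import sys,numpy as np
from scipy.spatial.transform import Rotation as Ro
from station import r
s=r.read_state();q=s["tool_rot"];M=Ro.from_quat([q[1],q[2],q[3],q[0]]).as_matrix();p=np.array(s["ee_pos"])
yaw=np.degrees(np.arctan2(M[1,0],M[0,0]))
print("t",round(s["clock"],2),"p",p.round(4),"yaw",yaw.round(2),"tilt",np.degrees(np.arccos(-M[2,1])).round(2),"gap",round(s["finger_gap"],4),"F",np.round(s["contact_force"],1))
a=list(map(float,sys.argv[1:]))
for i in range(0,len(a),4):
    t=np.array(a[i:i+3]);y=a[i+3];dy=(y-yaw+90)%180-90
    y=yaw+dy;u=np.array([np.cos(np.radians(y)),np.sin(np.radians(y)),0]);d=t-p
    print("turn_y",round(-dy,2),"xyz cm",(100*np.array([d@u,-d[2],d@np.array([-u[1],u[0],0])])).round(2),"|d|",round(100*np.linalg.norm(d),1))
    p=t;yaw=y
E
python3 go.py .470 .168 .15 87 .470 .168 .011 87
```

```text
t 0.15 p [0.289  0.6094 0.2174] yaw 64.63 tilt 0.1 gap 0.0879 F [ 0.5  1.1 -0.2]
turn_y -22.37 xyz cm [-43.13   6.74 -20.39] |d| 48.2
turn_y -0.0 xyz cm [ 0.  13.9  0. ] |d| 13.9
```

Request:
arm_command:
  xyz:
    - [0,0,0]
    - [0,0,0]
    - [0,0,0]
    - [-3.6,0.56,-1.7]
    - [-3.6,0.56,-1.7]
    - [-3.6,0.56,-1.7]
    - [-3.6,0.56,-1.7]
    - [-3.6,0.56,-1.7]
  turn:
    - [0,-7.45,0]
    - [0,-7.45,0]
    - [0,-7.47,0]
    - [0,0,0]
    - [0,0,0]
    - [0,0,0]
    - [0,0,0]
    - [0,0,0]
  claw: [1,1,1,1,1,1,1,1]
  newtons: 20

```text
clock: 0.95
ee_pos: [0.3648, 0.4241, 0.1898]
tool_rot: [-0.513, 0.513, 0.487, -0.487]
contact_force: [0.7, -0.2, 0.4]
finger_gap: 0.0881
```

Request:
arm_command:
  xyz:
    - [-3.6,0.56,-1.7]
    - [-3.6,0.56,-1.7]
    - [-3.6,0.56,-1.7]
    - [-3.6,0.56,-1.7]
    - [-3.6,0.56,-1.7]
    - [-3.6,0.56,-1.7]
    - [0,0,0]
    - [0,0,0]
  turn:
    - [0,0,0]
    - [0,0,0]
    - [0,0,0]
    - [0,0,0]
    - [0,0,0]
    - [0,0,0]
    - [0,0,0]
    - [0,0,0]
  claw: [1,1,1,1,1,1,1,1]

```text
clock: 1.75
ee_pos: [0.4552, 0.2039, 0.1565]
tool_rot: [0.514, -0.513, -0.486, 0.486]
contact_force: [0.7, 0.6, -0.2]
finger_gap: 0.0882
```

```bash
python3 go.py .4705 .168 .011 87; python3 - <<'E'
from station import r
import cv2,numpy as np
c=r.capture("wrist");cv2.imwrite("pics/w1.png",c["frame"][:,:,::-1]);np.savez("w1.npz",**c)
E
```

```text
t 1.75 p [0.4552 0.2039 0.1565] yaw 86.85 tilt 0.05 gap 0.0882 F [ 0.7  0.6 -0.2]
turn_y -0.15 xyz cm [-3.51 14.55 -1.72] |d| 15.1
```

View pics/w1.png

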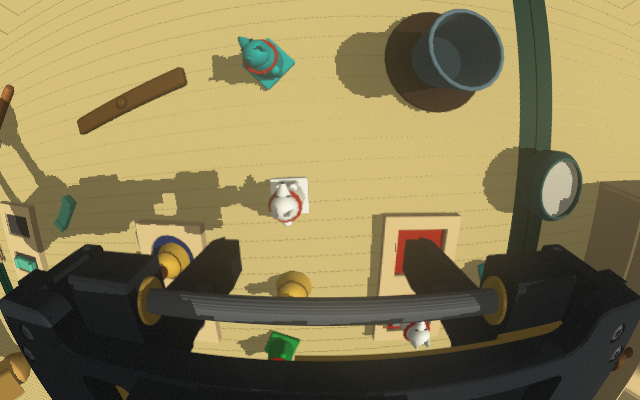

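```bash
cat >> h.py <<'E'
def fray(c,uv):
    K=c["intrinsics"];T=c["extrinsics"];x=(uv[0]-K[0,2])/K[0,0];y=(uv[1]-K[1,2])/K[1,1];t=np.hypot(x,y)
    d=np.array([x/t*np.sin(t),y/t*np.sin(t),np.cos(t)]) if t>0 else np.array([0,0,1.]); return T[:3,3],T[:3,:3]@d
def fonz(c,uv,z):
    o,d=fray(c,uv);return o+d*(z-o[2])/d[2]
E
python3 - <<'E'
from h import *
c=load("w1")
print(c["extrinsics"].round(3))
for u in [(270,180),(306,178),(308,212),(271,214)]: print(fonz(c,u,.008).round(4))
print("tray corners")
for u in [(384,214),(460,214),(374,338)]: print(fonz(c,u,.014).round(4))
cv2.imwrite("pics/w1c.png",cv2.resize(c["frame"][150:350,130:470,::-1],None,fx=2.3,fy=2.3,interpolation=cv2.INTER_CUBIC))
E
```

```text
[[ 0.055  0.956  0.287  0.381]
 [ 0.998 -0.053 -0.016  0.209]
 [ 0.     0.287 -0.958  0.322]
 [ 0.     0.     0.     1.   ]]
[0.4497 0.151  0.008 ]
[0.4499 0.189  0.008 ]
[0.4872 0.1886 0.008 ]
[0.4874 0.1482 0.008 ]
tray corners
[0.492  0.2697 0.014 ]
[0.4979 0.3594 0.014 ]
[0.6656 0.2624 0.014 ]
```

View pics/w1c.png

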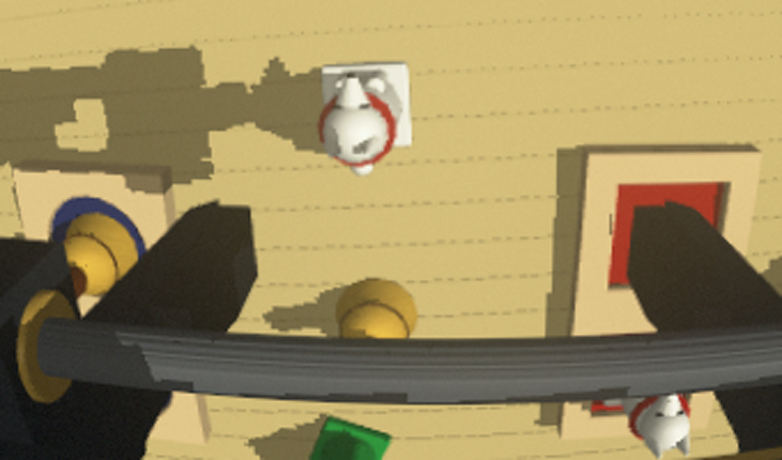

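Request:
arm_command:
  xyz:
    - [-1.75,0,-0.8]
    - [-1.75,0,-0.8]
    - [0,4.5,0]
    - [0,4.5,0]
    - [0,3.0,0]
    - [0,1.5,0]
    - [0,0.95,0]
    - [0,0,0]
  turn:
    - [0,0,0]
    - [0,-1,0]
    - [0,0,0]
    - [0,0,0]
    - [0,0,0]
    - [0,0,0]
    - [0,0,0]
    - [0,0,0]
  claw: [1,1,1,1,1,1,1,1]
  newtons: 15

```text
clock: 2.6
ee_pos: [0.4682, 0.1697, 0.0113]
tool_rot: [0.509, -0.508, -0.491, 0.492]
contact_force: [-0.4, -0.2, 0.8]
finger_gap: 0.0882
```

```bash
python3 go.py .4695 .1685 .012 88; python3 - <<'E'
from station import r
import cv2,numpy as np
o=[]
c=r.capture("side");o.append(cv2.resize(c["frame"][130:230,200:330,::-1],(390,300),interpolation=2))
c=r.capture("scene");o.append(cv2.resize(c["frame"][160:260,310:440,::-1],(390,300),interpolation=2))
cv2.imwrite("pics/p1.png",np.hstack(o))
E
```

```text
t 2.6 p [0.4682 0.1697 0.0113] yaw 88.1 tilt 0.13 gap 0.0882 F [-0.4 -0.2  0.8]
turn_y 0.1 xyz cm [-0.12 -0.07 -0.13] |d| 0.2
```

View pics/p1.png

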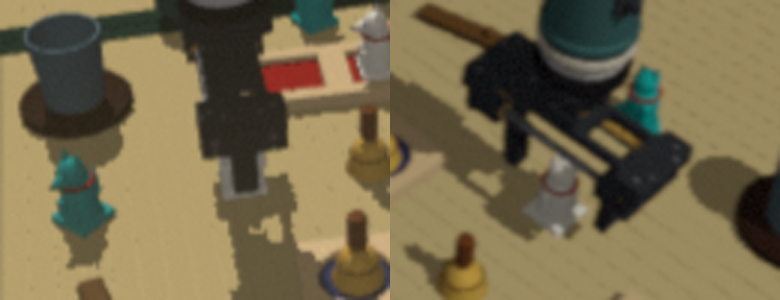

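Side view: fingers straddle the fox, centred on the plinth, clear of the bell. I close, then lift.

Request:
arm_command:
  xyz:
    - [0,0,-0.1]
    - [0,0,0]
    - [0,0,0]
    - [0,0,0]
    - [0,0,0]
    - [0,0,0]
    - [0,0,0]
    - [0,0,0]
  turn:
    - [0,0,0]
    - [0,0,0]
    - [0,0,0]
    - [0,0,0]
    - [0,0,0]
    - [0,0,0]
    - [0,0,0]
    - [0,0,0]
  claw: [0.3,0.2,0.2,0.2,0.2,0.2,0.2,0.2]
  newtons: 15

```text
clock: 3.5
ee_pos: [0.4703, 0.1688, 0.0122]
tool_rot: [0.509, -0.509, -0.491, 0.491]
contact_force: [0.4, 0.0, 0.0]
finger_gap: 0.0292
```

```bash
python3 go.py .469 .169 .12 88 .541 .312 .12 87
```

```text
t 3.5 p [0.4703 0.1688 0.0122] yaw 88.0 tilt 0.01 gap 0.0292 F [0.4 0.  0. ]
turn_y -0.0 xyz cm [  0.02 -10.78   0.13] |d| 10.8
turn_y 1.0 xyz cm [14.66 -0.   -6.44] |d| 16.0
```

Request:
arm_command:
  xyz:
    - [0,-0.5,0]
    - [0,-1.5,0]
    - [0,-2,0]
    - [0,-3,0]
    - [0,-2.8,0]
    - [0,-1,0]
    - [0,0,0]
    - [0,0,0]
  turn:
    - [0,0,0]
    - [0,0,0]
    - [0,0,0]
    - [0,0,0]
    - [0,0,0]
    - [0,0,0]
    - [0,0,0]
    - [0,0,0]
  claw: [0.2,0.2,0.2,0.2,0.2,0.2,0.2,0.2]

```text
clock: 4.3
ee_pos: [0.4697, 0.1686, 0.1193]
tool_rot: [0.509, -0.508, -0.491, 0.492]
contact_force: [-0.5, 0.9, -1.0]
finger_gap: 0.0293
```

```bash
python3 go.py .541 .312 .12 87  .541 .312 .021 87; python3 - <<'E'
from station import r
import cv2,numpy as np
o=[]
c=r.capture("side");o.append(cv2.resize(c["frame"][80:230,200:395,::-1],(390,300),interpolation=2))
c=r.capture("scene");o.append(cv2.resize(c["frame"][120:270,290:485,::-1],(390,300),interpolation=2))
cv2.imwrite("pics/p2.png",np.hstack(o))
E
```

```text
t 4.3 p [0.4697 0.1686 0.1193] yaw 88.0 tilt 0.07 gap 0.0293 F [-0.5  0.9 -1. ]
turn_y 1.0 xyz cm [14.69 -0.07 -6.37] |d| 16.0
turn_y -0.0 xyz cm [0.  9.9 0. ] |d| 9.9
```

View pics/p2.png

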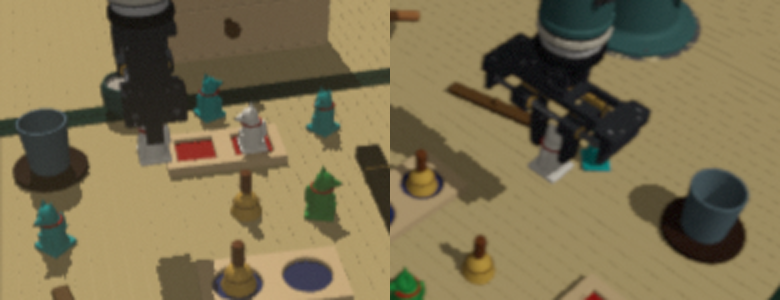

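Request:
arm_command:
  xyz:
    - [1.5,0,-0.65]
    - [3,0,-1.3]
    - [4,0,-1.75]
    - [3.5,0,-1.5]
    - [1.8,0,-0.8]
    - [0.9,0,-0.4]
    - [0,3,0]
    - [0,2,0]
  turn:
    - [0,1,0]
    - [0,0,0]
    - [0,0,0]
    - [0,0,0]
    - [0,0,0]
    - [0,0,0]
    - [0,0,0]
    - [0,0,0]
  claw: [0.2,0.2,0.2,0.2,0.2,0.2,0.2,0.2]

```text
clock: 5.2
ee_pos: [0.5407, 0.3118, 0.068]
tool_rot: [0.513, -0.513, -0.486, 0.488]
contact_force: [-0.9, 1.3, -2.1]
finger_gap: 0.0294
```

```bash
python3 go.py .541 .312 .021 87; python3 - <<'E'
from station import r
import cv2,numpy as np
o=[]
c=r.capture("side");o.append(cv2.resize(c["frame"][80:180,250:380,::-1],(390,300),interpolation=2))
c=r.capture("scene");o.append(cv2.resize(c["frame"][220:345,330:492,::-1],(390,300),interpolation=2))
cv2.imwrite("pics/p3.png",np.hstack(o))
E
```

```text
t 5.2 p [0.5407 0.3118 0.068 ] yaw 87.02 tilt 0.15 gap 0.0294 F [-0.9  1.3 -2.1]
turn_y 0.02 xyz cm [ 0.03  4.7  -0.03] |d| 4.7
```

View pics/p3.png

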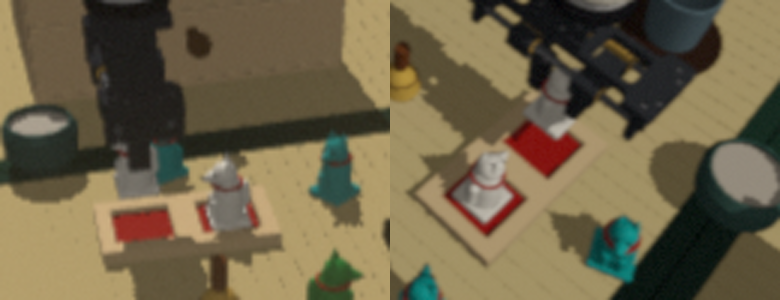

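Request:
arm_command:
  xyz:
    - [0,1.5,0]
    - [0,1.3,0]
    - [0,1,0]
    - [0,0.5,0]
    - [0,0.3,0]
    - [0,0.1,0]
    - [0,0.05,0]
    - [0,0,0]
  turn:
    - [0,0,0]
    - [0,0,0]
    - [0,0,0]
    - [0,0,0]
    - [0,0,0]
    - [0,0,0]
    - [0,0,0]
    - [0,0,0]
  claw: [0.2,0.2,0.2,0.2,0.2,0.2,0.2,0.2]

```text
clock: 6.1
ee_pos: [0.5421, 0.3126, 0.0233]
tool_rot: [-0.513, 0.513, 0.487, -0.486]
contact_force: [0.1, 0.6, -1.5]
finger_gap: 0.0298
```

```bash
python3 go.py .541 .312 .02 87; python3 - <<'E'
from station import r
import cv2,numpy as np
o=[]
c=r.capture("side");o.append(cv2.resize(c["frame"][80:180,250:380,::-1],(390,300),interpolation=2))
c=r.capture("scene");o.append(cv2.resize(c["frame"][220:345,330:492,::-1],(390,300),interpolation=2))
cv2.imwrite("pics/p4.png",np.hstack(o))
E
```

```text
t 6.1 p [0.5421 0.3126 0.0233] yaw 87.0 tilt 0.05 gap 0.0298 F [ 0.1  0.6 -1.5]
turn_y 0.0 xyz cm [-0.07  0.33  0.11] |d| 0.4
```

View pics/p4.png

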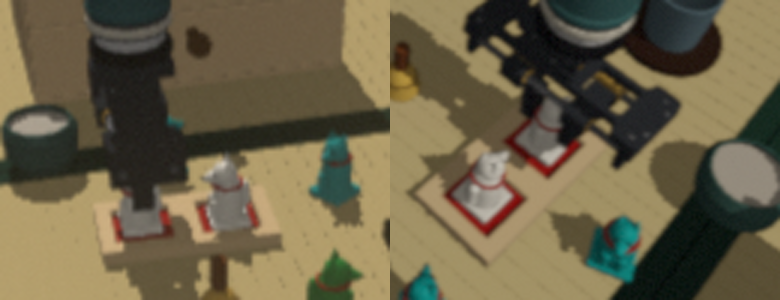

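Request:
arm_command:
  xyz:
    - [0,0.1,0]
    - [0,0.1,0]
    - [0,0.05,0]
    - [0,0,0]
    - [0,0,0]
    - [0,0,0]
    - [0,0,0]
    - [0,0,0]
  turn:
    - [0,0,0]
    - [0,0,0]
    - [0,0,0]
    - [0,0,0]
    - [0,0,0]
    - [0,0,0]
    - [0,0,0]
    - [0,0,0]
  claw: [0.2,0.2,0.2,0.2,0.2,0.2,0.2,0.2]

```text
clock: 7.0
ee_pos: [0.5417, 0.3124, 0.0203]
tool_rot: [-0.513, 0.513, 0.487, -0.487]
contact_force: [0.9, 0.1, -0.7]
finger_gap: 0.0295
```

Request:
arm_command:
  xyz:
    - [0,0.05,0]
    - [0,0.05,0]
    - [0,0,0]
    - [0,0,0]
    - [0,0,0]
    - [0,0,0]
    - [0,0,0]
    - [0,0,0]
  turn:
    - [0,0,0]
    - [0,0,0]
    - [0,0,0]
    - [0,0,0]
    - [0,0,0]
    - [0,0,0]
    - [0,0,0]
    - [0,0,0]
  claw: [0.2,0.2,0.2,0.2,0.2,0.2,0.2,0.2]

```text
clock: 7.8
ee_pos: [0.5418, 0.3124, 0.0202]
tool_rot: [-0.513, 0.513, 0.487, -0.487]
contact_force: [-2.9, -1.1, 5.8]
finger_gap: 0.0296
```

Request:
arm_command:
  xyz:
    - [0,0,0]
    - [0,0,0]
    - [0,0,0]
    - [0,0,0]
    - [0,0,0]
    - [0,-1,0]
    - [0,-3,0]
    - [0,-4.5,0]
  turn:
    - [0,0,0]
    - [0,0,0]
    - [0,0,0]
    - [0,0,0]
    - [0,0,0]
    - [0,0,0]
    - [0,0,0]
    - [0,0,0]
  claw: [0.4,0.5,0.6,0.7,0.75,0.75,0.75,0.75]

```text
clock: 8.6
ee_pos: [0.5393, 0.3111, 0.1025]
tool_rot: [0.514, -0.512, -0.484, 0.489]
contact_force: [0.1, 0.4, 0.3]
finger_gap: 0.0663
```

```bash
python3 go.py .541 .312 .15 87 .584 .159 .15 87 .584 .159 .037 87; python3 - <<'E'
from station import r
import cv2,numpy as np
o=[]
c=r.capture("side");o.append(cv2.resize(c["frame"][80:180,250:380,::-1],(390,300),interpolation=2))
c=r.capture("scene");o.append(cv2.resize(c["frame"][220:345,330:492,::-1],(390,300),interpolation=2))
cv2.imwrite("pics/p5.png",np.hstack(o))
E
```

```text
t 8.6 p [0.5393 0.3111 0.1025] yaw 87.0 tilt 0.38 gap 0.0663 F [0.1 0.4 0.3]
turn_y -0.0 xyz cm [ 0.09 -4.75 -0.16] |d| 4.8
turn_y -0.0 xyz cm [-15.05  -0.    -5.09] |d| 15.9
turn_y -0.0 xyz cm [ 0.  11.3  0. ] |d| 11.3
```

View pics/p5.png

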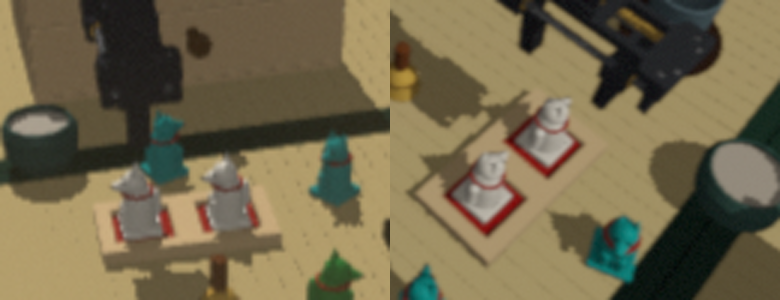

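Request:
arm_command:
  xyz:
    - [0,-1.5,0]
    - [-2.5,-1,-0.9]
    - [-4,0,-1.4]
    - [-4,0,-1.4]
    - [-3,0,-1]
    - [-1.5,0,-0.5]
    - [0,2,0]
    - [0,3,0]
  turn:
    - [0,0,0]
    - [0,0,0]
    - [0,0,0]
    - [0,0,0]
    - [0,0,0]
    - [0,0,0]
    - [0,0,0]
    - [0,0,0]
  claw: [1,1,1,1,1,1,1,1]

```text
clock: 9.5
ee_pos: [0.5878, 0.16, 0.0811]
tool_rot: [-0.513, 0.514, 0.488, -0.485]
contact_force: [-0.2, 0.7, 0.1]
finger_gap: 0.088
```

```bash
python3 go.py .584 .159 .037 87; python3 - <<'E'
from station import r
import cv2,numpy as np
o=[]
c=r.capture("side");o.append(cv2.resize(c["frame"][100:225,260:422,::-1],(390,300),interpolation=2))
c=r.capture("scene");o.append(cv2.resize(c["frame"][180:305,250:412,::-1],(390,300),interpolation=2))
cv2.imwrite("pics/p6.png",np.hstack(o))
c=r.capture("wrist");cv2.imwrite("pics/w2.png",c["frame"][:,:,::-1]);np.savez("w2.npz",**c)
E
```

```text
t 9.5 p [0.5878 0.16   0.0811] yaw 86.91 tilt 0.26 gap 0.088 F [-0.2  0.7  0.1]
turn_y -0.09 xyz cm [-0.12  4.41  0.38] |d| 4.4
```

View pics/p6.png

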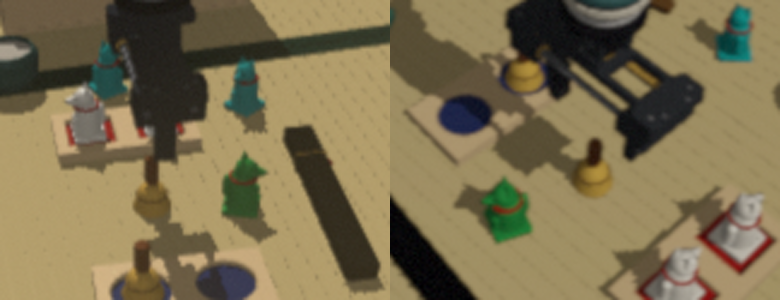

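View pics/w2.png

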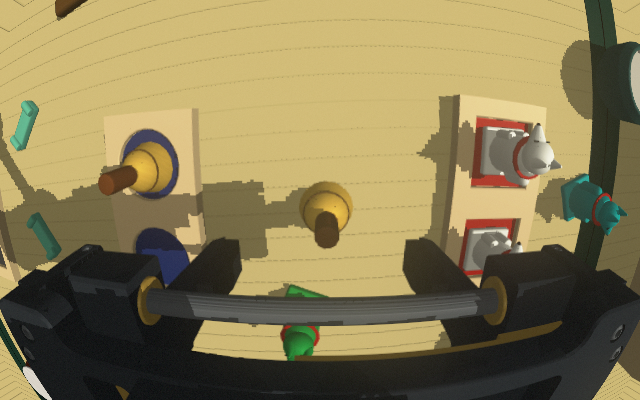

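```bash
python3 - <<'E'
from h import *
c=load("w2")
print(fonz(c,(327,237),.066).round(4), fonz(c,(301,207),.006).round(4),fonz(c,(353,207),.006).round(4),fonz(c,(324,181),.006).round(4))
print("bell tray corners",[fonz(c,u,.014).round(4).tolist() for u in [(105,116),(193,109),(203,252)]])
print("stored handle top",fonz(c,(108,186),.074).round(3))
print("fox tray corners",[fonz(c,u,.014).round(4).tolist() for u in [(460,95),(547,107)]])
E
```

```text
[0.5833 0.1636 0.066 ] [0.5818 0.1437 0.006 ] [0.584  0.1852 0.006 ] [0.5616 0.1631 0.006 ]
bell tray corners [[0.489, -0.0229, 0.014], [0.4968, 0.0659, 0.014], [0.6156, 0.0566, 0.014]]
stored handle top [0.54  0.02  0.074]
fox tray corners [[0.496, 0.2714, 0.014], [0.5001, 0.3619, 0.014]]
```

Request:
arm_command:
  xyz:
    - [0.1,0,0.35]
    - [0,2,0]
    - [0,1.5,0]
    - [0,0.9,0]
    - [0,0,0]
    - [0,0,0]
    - [0,0,0]
    - [0,0,0]
  turn:
    - [0,0,0]
    - [0,0,0]
    - [0,0,0]
    - [0,0,0]
    - [0,0,0]
    - [0,0,0]
    - [0,0,0]
    - [0,0,0]
  claw: [1,1,1,1,1,0.5,0.3,0.2]

```text
clock: 10.45
ee_pos: [0.5831, 0.1612, 0.0361]
tool_rot: [-0.513, 0.513, 0.487, -0.486]
contact_force: [-0.1, -0.0, -0.9]
finger_gap: 0.066
```

Request:
arm_command:
  xyz:
    - [0,0,0]
    - [0,0,0]
    - [0,0,0]
    - [0,0,0]
    - [0,0,0]
    - [0,0,0]
    - [0,0,0]
    - [0,0,0]
  turn:
    - [0,0,0]
    - [0,0,0]
    - [0,0,0]
    - [0,0,0]
    - [0,0,0]
    - [0,0,0]
    - [0,0,0]
    - [0,0,0]
  claw: [0.1,0.05,0.05,0.05,0.05,0.05,0.05,0.05]

```text
clock: 11.25
ee_pos: [0.5823, 0.1611, 0.0353]
tool_rot: [0.513, -0.513, -0.487, 0.487]
contact_force: [0.0, 0.5, -0.1]
finger_gap: 0.0154
```

```bash
python3 go.py .584 .162 .12 86 .6235 .009 .12 86 .6235 .009 .044 86
```

```text
t 11.25 p [0.5823 0.1611 0.0353] yaw 87.0 tilt 0.01 gap 0.0154 F [ 0.   0.5 -0.1]
turn_y 1.0 xyz cm [ 0.1  -8.47 -0.16] |d| 8.5
turn_y -0.0 xyz cm [-14.99  -0.    -5.01] |d| 15.8
turn_y -0.0 xyz cm [0.  7.6 0. ] |d| 7.6
```

Request:
arm_command:
  xyz:
    - [0,-0.5,0]
    - [0,-1.5,0]
    - [0,-2.5,0]
    - [0,-2.5,0]
    - [0,-1.5,0]
    - [0,0,0]
    - [-2,0,-0.7]
    - [-3,0,-1]
  turn:
    - [0,0,0]
    - [0,0,0]
    - [0,0,0]
    - [0,0,0]
    - [0,0,0]
    - [0,0,0]
    - [0,0,0]
    - [0,0,0]
  claw: [0.05,0.05,0.05,0.05,0.05,0.05,0.05,0.05]

```text
clock: 12.05
ee_pos: [0.5958, 0.111, 0.1195]
tool_rot: [0.513, -0.512, -0.487, 0.488]
contact_force: [0.2, -0.5, -1.3]
finger_gap: 0.0149
```

```bash
python3 go.py .6225 .009 .12 86; python3 - <<'E'
from station import r
import cv2,numpy as np
o=[]
c=r.capture("side");o.append(cv2.resize(c["frame"][100:250,260:455,::-1],(390,300),interpolation=2))
c=r.capture("scene");o.append(cv2.resize(c["frame"][130:280,230:425,::-1],(390,300),interpolation=2))
cv2.imwrite("pics/p7.png",np.hstack(o))
E
```

```text
t 12.05 p [0.5958 0.111  0.1195] yaw 87.15 tilt 0.08 gap 0.0149 F [ 0.2 -0.5 -1.3]
turn_y 1.15 xyz cm [-9.98 -0.05 -3.37] |d| 10.5
```

View pics/p7.png

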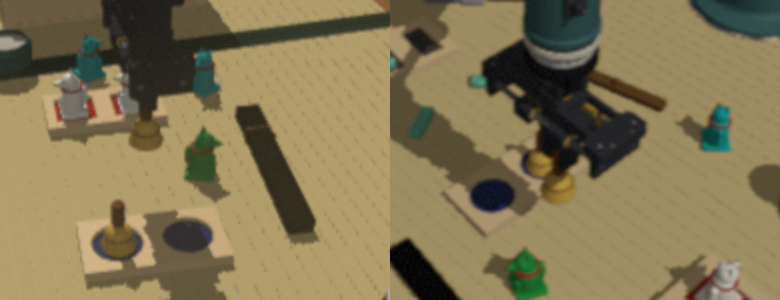

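Bell is held upright. On to the recess, then down partway.

Request:
arm_command:
  xyz:
    - [-3.5,0,-1.15]
    - [-3.3,0,-1.1]
    - [-2,0,-0.7]
    - [-1.1,0,-0.4]
    - [0,2,0]
    - [0,2,0]
    - [0,1.5,0]
    - [0,0,0]
  turn:
    - [0,0,0]
    - [0,0,0]
    - [0,0,0]
    - [0,0,0]
    - [0,0,0]
    - [0,0,0]
    - [0,0,0]
    - [0,0,0]
  claw: [0.05,0.05,0.05,0.05,0.05,0.05,0.05,0.05]

```text
clock: 12.95
ee_pos: [0.622, 0.0104, 0.0618]
tool_rot: [0.514, -0.511, -0.485, 0.488]
contact_force: [0.1, -0.6, -1.2]
finger_gap: 0.0152
```

```bash
python3 go.py .6225 .009 .044 87; python3 - <<'E'
from station import r
import cv2,numpy as np
o=[]
c=r.capture("side");o.append(cv2.resize(c["frame"][140:265,260:422,::-1],(390,300),interpolation=2))
c=r.capture("scene");o.append(cv2.resize(c["frame"][140:265,210:372,::-1],(390,300),interpolation=2))
cv2.imwrite("pics/p8.png",np.hstack(o))
E
```

```text
t 12.95 p [0.622  0.0104 0.0618] yaw 87.03 tilt 0.37 gap 0.0152 F [ 0.1 -0.6 -1.2]
turn_y 0.03 xyz cm [-0.14  1.78 -0.05] |d| 1.8
```

View pics/p8.png

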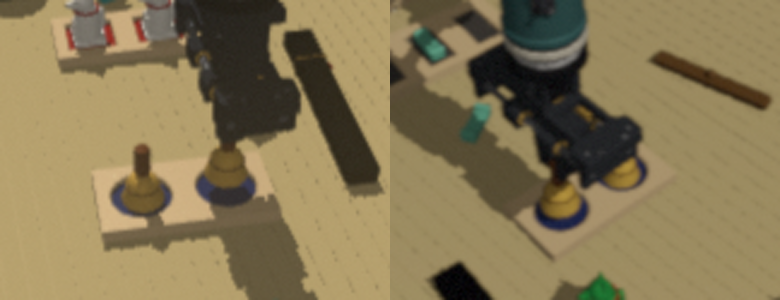

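Request:
arm_command:
  xyz:
    - [-0.1,0.6,0]
    - [0,0.5,0]
    - [0,0.3,0]
    - [0,0.2,0]
    - [0,0.1,0]
    - [0,0.1,0]
    - [0,0,0]
    - [0,0,0]
  turn:
    - [0,0,0]
    - [0,0,0]
    - [0,0,0]
    - [0,0,0]
    - [0,0,0]
    - [0,0,0]
    - [0,0,0]
    - [0,0,0]
  claw: [0.05,0.05,0.05,0.05,0.05,0.05,0.05,0.05]

```text
clock: 13.85
ee_pos: [0.625, 0.0086, 0.0474]
tool_rot: [-0.513, 0.513, 0.487, -0.487]
contact_force: [-0.1, -0.2, -0.4]
finger_gap: 0.0152
```

Request:
arm_command:
  xyz:
    - [0,0.05,0]
    - [0,0.05,0]
    - [0,0.05,0]
    - [0,0.05,0]
    - [0,0,0]
    - [0,0,0]
    - [0,0,0]
    - [0,0,0]
  turn:
    - [0,0,0]
    - [0,0,0]
    - [0,0,0]
    - [0,0,0]
    - [0,0,0]
    - [0,0,0]
    - [0,0,0]
    - [0,0,0]
  claw: [0.05,0.05,0.05,0.05,0.05,0.05,0.05,0.05]

```text
clock: 14.65
ee_pos: [0.625, 0.0086, 0.0454]
tool_rot: [-0.513, 0.513, 0.487, -0.487]
contact_force: [0.2, -0.1, -1.0]
finger_gap: 0.0153
```

Request:
arm_command:
  xyz:
    - [0,0.05,0]
    - [0,0.05,0]
    - [0,0.05,0]
    - [0,0.05,0]
    - [0,0,0]
    - [0,0,0]
    - [0,0,0]
    - [0,0,0]
  turn:
    - [0,0,0]
    - [0,0,0]
    - [0,0,0]
    - [0,0,0]
    - [0,0,0]
    - [0,0,0]
    - [0,0,0]
    - [0,0,0]
  claw: [0.05,0.05,0.05,0.05,0.05,0.05,0.05,0.05]

```text
clock: 15.45
ee_pos: [0.6249, 0.0086, 0.0433]
tool_rot: [0.513, -0.513, -0.487, 0.487]
contact_force: [-1.1, 0.0, -1.6]
finger_gap: 0.015
```

Request:
arm_command:
  xyz:
    - [0,0.05,0]
    - [0,0.03,0]
    - [0,0,0]
    - [0,0,0]
    - [0,0,0]
    - [0,0,0]
    - [0,0,0]
    - [0,0,0]
  turn:
    - [0,0,0]
    - [0,0,0]
    - [0,0,0]
    - [0,0,0]
    - [0,0,0]
    - [0,0,0]
    - [0,0,0]
    - [0,0,0]
  claw: [0.05,0.05,0.05,0.05,0.05,0.05,0.05,0.05]

```text
clock: 16.25
ee_pos: [0.6253, 0.0087, 0.0431]
tool_rot: [-0.513, 0.513, 0.487, -0.487]
contact_force: [-1.9, 1.8, 5.0]
finger_gap: 0.0153
```

Contact (5 N up). Release and retreat.

Request:
arm_command:
  xyz:
    - [0,0,0]
    - [0,0,0]
    - [0,0,0]
    - [0,0,0]
    - [0,-0.5,0]
    - [0,-2,0]
    - [0,-4,0]
    - [0,-4,0]
  turn:
    - [0,0,0]
    - [0,0,0]
    - [0,0,0]
    - [0,0,0]
    - [0,0,0]
    - [0,0,0]
    - [0,0,0]
    - [0,0,0]
  claw: [0.3,0.4,0.5,0.6,0.6,0.6,0.6,0.6]

```text
clock: 17.05
ee_pos: [0.6239, 0.0086, 0.1477]
tool_rot: [0.514, -0.512, -0.486, 0.487]
contact_force: [0.2, 0.7, 0.8]
finger_gap: 0.0532
```

```bash
python3 go.py .604 -.167 .12 121  .604 -.167 .008 121; python3 - <<'E'
from station import r
import cv2,numpy as np
o=[]
c=r.capture("side");o.append(cv2.resize(c["frame"][140:265,260:422,::-1],(390,300),interpolation=2))
c=r.capture("scene");o.append(cv2.resize(c["frame"][140:265,210:372,::-1],(390,300),interpolation=2))
cv2.imwrite("pics/p9.png",np.hstack(o))
E
```

```text
t 17.05 p [0.6239 0.0086 0.1477] yaw 87.0 tilt 0.14 gap 0.0532 F [0.2 0.7 0.8]
turn_y -34.0 xyz cm [-14.03   2.77  10.75] |d| 17.9
turn_y -0.0 xyz cm [ 0.  11.2  0. ] |d| 11.2
```

View pics/p9.png

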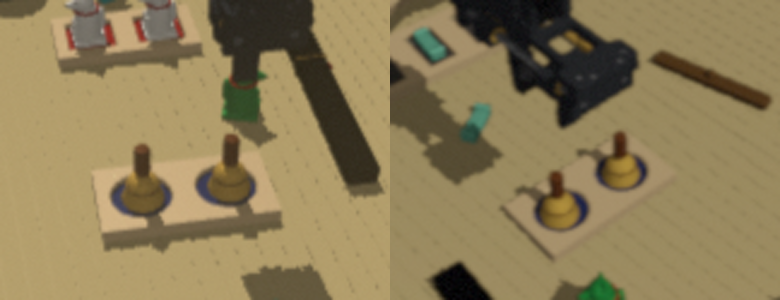

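Request:
arm_command:
  xyz:
    - [0,0,0]
    - [0,0,0]
    - [0,0,0]
    - [0,0,0]
    - [0,0,0]
    - [0,0,0]
    - [0,0,0]
    - [0,0,0]
  turn:
    - [0,8.5,0]
    - [0,8.5,0]
    - [0,8.5,0]
    - [0,8.5,0]
    - [0,8.5,0]
    - [0,8.5,0]
    - [0,8.5,0]
    - [0,8.5,0]
  claw: [0.6,0.6,0.6,0.6,0.6,0.6,0.6,0.6]

```text
clock: 17.95
ee_pos: [0.6245, 0.0086, 0.1468]
tool_rot: [0.698, -0.698, -0.114, 0.115]
contact_force: [0.3, -0.1, -0.4]
finger_gap: 0.053
```

Request:
arm_command:
  xyz:
    - [0,0,0]
    - [0,0,0]
    - [0,0,0]
    - [0,0,0]
    - [0,0,0]
    - [0,0,0]
    - [0,0,0]
    - [0,0,0]
  turn:
    - [0,8.5,0]
    - [0,8.5,0]
    - [0,8.5,0]
    - [0,8.5,0]
    - [0,8.5,0]
    - [0,8.5,0]
    - [0,8.5,0]
    - [0,8.5,0]
  claw: [0.6,0.6,0.6,0.6,0.6,0.6,0.6,0.6]

```text
clock: 18.75
ee_pos: [0.6245, 0.0086, 0.1469]
tool_rot: [-0.642, 0.643, -0.295, 0.295]
contact_force: [-0.1, -0.5, -0.2]
finger_gap: 0.0529
```

```bash
python3 go.py .604 -.167 .12 -59  .604 -.167 .008 -59
```

```text
t 18.75 p [0.6245 0.0086 0.1469] yaw -49.35 tilt 0.05 gap 0.0529 F [-0.1 -0.5 -0.2]
turn_y 9.65 xyz cm [ 14.     2.69 -10.8 ] |d| 17.9
turn_y -0.0 xyz cm [ 0.  11.2  0. ] |d| 11.2
```

Request:
arm_command:
  xyz:
    - [0,0,0]
    - [0,0,0]
    - [1.9,0,-1.5]
    - [3,0.7,-2.3]
    - [3.4,0.7,-2.6]
    - [3.4,0.7,-2.6]
    - [2.3,0.6,-1.8]
    - [0,2,0]
  turn:
    - [0,5,0]
    - [0,4.65,0]
    - [0,0,0]
    - [0,0,0]
    - [0,0,0]
    - [0,0,0]
    - [0,0,0]
    - [0,0,0]
  claw: [0.6,0.6,0.6,0.6,0.6,0.6,0.6,0.6]

```text
clock: 19.55
ee_pos: [0.6065, -0.1716, 0.1019]
tool_rot: [-0.616, 0.616, -0.346, 0.349]
contact_force: [0.8, -0.4, 1.0]
finger_gap: 0.0526
```

```bash
python3 - <<'E'
from station import r
import cv2,numpy as np
c=r.capture("wrist");cv2.imwrite("pics/w3.png",c["frame"][:,:,::-1]);np.savez("w3.npz",**c)
from h import *
for ce,st,m in blobs(c,(65,50,50),(90,220,255),60):
  ys,xs=np.nonzero(m); P=np.array([fonz(c,(x,y),.012)[:2] for x,y in zip(xs,ys)])
  q=P-P.mean(0); w,v=np.linalg.eigh(q.T@q/len(q)); e=v[:,1]
  print(ce.round(),st[4],P.mean(0).round(4),"len",np.ptp(q@e).round(3),np.ptp(q@v[:,0]).round(3),"yaw",np.degrees(np.arctan2(e[1],e[0])).round(1))
E
python3 go.py .604 -.167 .008 -59
```

```text
[314. 197.] 1307 [ 0.6035 -0.165 ] len 0.056 0.019 yaw -149.6
[ 19. 246.] 712 [0.3265 0.1598] len 0.098 0.043 yaw 133.6
[  5. 261.] 208 [0.2649 0.2004] len 0.059 0.033 yaw 167.6
t 19.6 p [ 0.6034 -0.1689  0.0968] yaw -58.84 tilt 0.21 gap 0.0529 F [-1.7  0.4 -2.5]
turn_y 0.16 xyz cm [-0.13  8.88  0.15] |d| 8.9
```

View pics/w3.png

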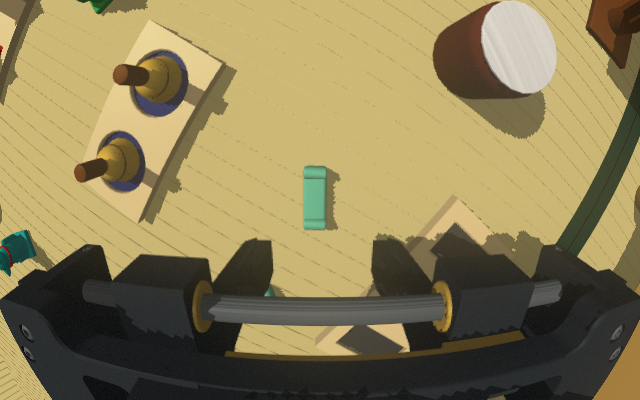

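Request:
arm_command:
  xyz:
    - [-0.15,2,0.05]
    - [0,2.5,0]
    - [0,2,0]
    - [0,1.3,0]
    - [0,0.5,0]
    - [0,0.2,0]
    - [0,0,0]
    - [0,0,0]
  turn:
    - [0,0.6,0]
    - [0,0,0]
    - [0,0,0]
    - [0,0,0]
    - [0,0,0]
    - [0,0,0]
    - [0,0,0]
    - [0,0,0]
  claw: [0.6,0.6,0.6,0.6,0.6,0.6,0.6,0.6]

```text
clock: 20.4
ee_pos: [0.6062, -0.1658, 0.0167]
tool_rot: [0.615, -0.615, 0.349, -0.35]
contact_force: [0.3, -0.4, -0.6]
finger_gap: 0.0532
```

```bash
python3 go.py .604 -.1665 .008 -59.5; python3 - <<'E'
from station import r
import cv2,numpy as np
o=[]
c=r.capture("side");o.append(cv2.resize(c["frame"][220:320,300:430,::-1],(390,300),interpolation=2))
c=r.capture("scene");o.append(cv2.resize(c["frame"][130:230,190:320,::-1],(390,300),interpolation=2))
cv2.imwrite("pics/p10.png",np.hstack(o))
E
```

```text
t 20.4 p [ 0.6062 -0.1658  0.0167] yaw -59.24 tilt 0.12 gap 0.0532 F [ 0.3 -0.4 -0.6]
turn_y 0.26 xyz cm [-0.05  0.87 -0.22] |d| 0.9
```

View pics/p10.png

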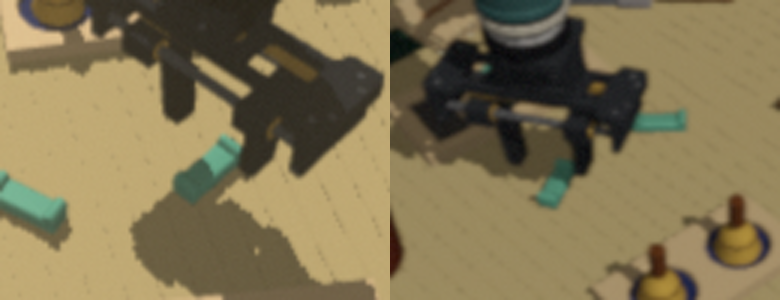

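Request:
arm_command:
  xyz:
    - [0,0.45,-0.2]
    - [0,0.4,0]
    - [0,0,0]
    - [0,0,0]
    - [0,0,0]
    - [0,0,0]
    - [0,0,0]
    - [0,0,0]
  turn:
    - [0,0.2,0]
    - [0,0,0]
    - [0,0,0]
    - [0,0,0]
    - [0,0,0]
    - [0,0,0]
    - [0,0,0]
    - [0,0,0]
  claw: [0.6,0.6,0.6,0.6,0.6,0.6,0.6,0.6]

```text
clock: 21.3
ee_pos: [0.6036, -0.1666, 0.0071]
tool_rot: [0.614, -0.614, 0.351, -0.351]
contact_force: [0.7, -0.8, 0.3]
finger_gap: 0.053
```

```bash
python3 go.py .604 -.1665 .008 -59.5
```

```text
t 21.3 p [ 0.6036 -0.1666  0.0071] yaw -59.45 tilt 0.01 gap 0.053 F [ 0.7 -0.8  0.3]
turn_y 0.05 xyz cm [ 0.01 -0.09  0.04] |d| 0.1
```

Request:
arm_command:
  xyz:
    - [0,0,0]
    - [0,0,0]
    - [0,0,0]
    - [0,0,0]
    - [0,0,0]
    - [0,0,0]
    - [0,0,0]
    - [0,0,0]
  turn:
    - [0,0,0]
    - [0,0,0]
    - [0,0,0]
    - [0,0,0]
    - [0,0,0]
    - [0,0,0]
    - [0,0,0]
    - [0,0,0]
  claw: [0.4,0.3,0.2,0.1,0.1,0.1,0.1,0.1]

```text
clock: 22.1
ee_pos: [0.6035, -0.1666, 0.007]
tool_rot: [0.614, -0.614, 0.351, -0.351]
contact_force: [-0.0, 0.2, -0.3]
finger_gap: 0.0092
```

Request:
arm_command:
  xyz:
    - [0,0,0]
    - [0,-0.5,0]
    - [0,-1,0]
    - [0,-2,0]
    - [0,-2,0]
    - [0,-1,0]
    - [0,0,0]
    - [0,0,0]
  turn:
    - [0,0,0]
    - [0,0,0]
    - [0,0,0]
    - [0,0,0]
    - [0,0,0]
    - [0,0,0]
    - [0,0,0]
    - [0,0,0]
  claw: [0.1,0.1,0.1,0.1,0.1,0.1,0.1,0.1]

```text
clock: 22.9
ee_pos: [0.6034, -0.1666, 0.0721]
tool_rot: [0.614, -0.614, 0.35, -0.351]
contact_force: [0.4, -0.6, 0.3]
finger_gap: 0.0082
```

```bash
python3 go.py .6283 -.3275 .07 -7.2; python3 - <<'E'
from station import r
import cv2,numpy as np
o=[]
c=r.capture("side");o.append(cv2.resize(c["frame"][200:400,290:550,::-1],(390,300),interpolation=2))
c=r.capture("scene");o.append(cv2.resize(c["frame"][120:220,180:310,::-1],(390,300),interpolation=2))
cv2.imwrite("pics/p11.png",np.hstack(o))
E
```

```text
t 22.9 p [ 0.6034 -0.1666  0.0721] yaw -59.45 tilt 0.02 gap 0.0082 F [ 0.4 -0.6  0.3]
turn_y -52.25 xyz cm [  4.48   0.21 -15.65] |d| 16.3
```

View pics/p11.png

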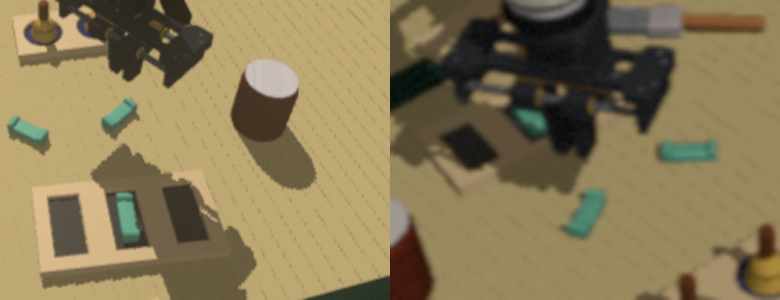

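```bash
python3 - <<'E'
from station import r
import cv2,numpy as np
o=[]
c=r.capture("side");o.append(cv2.resize(c["frame"][190:265,325:450,::-1],(500,300),interpolation=2))
np.savez("side1.npz",**c)
from h import *
for ce,st,m in blobs(c,(70,50,70),(86,190,255)):
  ys,xs=np.nonzero(m); P=np.array([onz(c,(x,y),.012)[:2] for x,y in zip(xs,ys)])
  q=P-P.mean(0); w,v=np.linalg.eigh(q.T@q/len(q)); e=v[:,1]
  if P.mean(0)[1]<-.1: print(P.mean(0).round(4),"len",np.ptp(q@e).round(3),"yaw",np.degrees(np.arctan2(e[1],e[0])).round(1))
print(proj(c,(.6035,-.1666,.0721)))
c=r.capture("scene");print(proj(c,(.6035,-.1666,.0721)));np.savez("scene1.npz",**c);a=c["frame"][130:190,210:270,::-1];o.append(cv2.resize(a,(300,300),interpolation=2))
cv2.imwrite("pics/p12.png",np.hstack(o))
E
```

```text
[ 0.6031 -0.1685] len 0.052 yaw -150.0
[ 0.4737 -0.1649] len 0.051 yaw 135.0
[ 0.5611 -0.3144] len 0.059 yaw 80.0
[371.49646587 254.71347251]
[242.64843846 175.10247626]
```

View pics/p12.png

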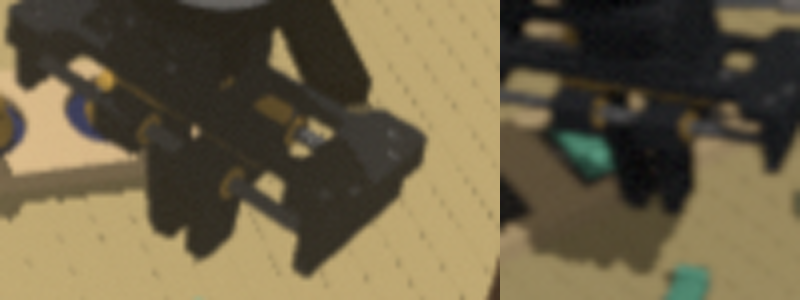

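Request:
arm_command:
  xyz:
    - [0,0,0]
    - [0,0,0]
    - [0,0,0]
    - [0,1.5,0]
    - [0,2,0]
    - [0,1,0]
    - [0,0,0]
    - [0,0,0]
  turn:
    - [0,0,0]
    - [0,0,0]
    - [0,0,0]
    - [0,0,0]
    - [0,0,0]
    - [0,0,0]
    - [0,0,0]
    - [0,0,0]
  claw: [0.5,0.5,0.5,0.5,0.5,0.5,0.5,0.5]

```text
clock: 23.9
ee_pos: [0.6032, -0.1665, 0.0265]
tool_rot: [-0.614, 0.614, -0.351, 0.35]
contact_force: [-0.9, -0.1, 0.1]
finger_gap: 0.0441
```

Request:
arm_command:
  xyz:
    - [0,1,0]
    - [0,0.8,0]
    - [0,0.4,0]
    - [0,0.2,0]
    - [0,0.05,0]
    - [0,0,0]
    - [0,0,0]
    - [0,0,0]
  turn:
    - [0,0,0]
    - [0,0,0]
    - [0,0,0]
    - [0,0,0]
    - [0,0,0]
    - [0,0,0]
    - [0,0,0]
    - [0,0,0]
  claw: [0.5,0.5,0.5,0.5,0.5,0.5,0.5,0.5]

```text
clock: 24.7
ee_pos: [0.6038, -0.1667, 0.0029]
tool_rot: [0.614, -0.614, 0.35, -0.351]
contact_force: [0.2, 0.3, 0.3]
finger_gap: 0.0438
```

```bash
python3 go.py .604 -.1665 .0025 -59.5
```

```text
t 24.7 p [ 0.6038 -0.1667  0.0029] yaw -59.45 tilt 0.04 gap 0.0438 F [0.2 0.3 0.3]
turn_y 0.05 xyz cm [-0.01  0.04  0.03] |d| 0.0
```

Request:
arm_command:
  xyz:
    - [0,0,0]
    - [0,0,0]
    - [0,0,0]
    - [0,0,0]
    - [0,0,0]
    - [0,0,0]
    - [0,0,0]
    - [0,0,0]
  turn:
    - [0,0,0]
    - [0,0,0]
    - [0,0,0]
    - [0,0,0]
    - [0,0,0]
    - [0,0,0]
    - [0,0,0]
    - [0,0,0]
  claw: [0.4,0.3,0.2,0.1,0.1,0.1,0.1,0.1]

```text
clock: 25.5
ee_pos: [0.6034, -0.1666, 0.0025]
tool_rot: [-0.614, 0.614, -0.351, 0.351]
contact_force: [0.5, -0.3, -0.4]
finger_gap: 0.0088
```

```bash
python3 - <<'E'
from station import r
import cv2,numpy as np
from h import *
o=[]
c=r.capture("side");o.append(cv2.resize(c["frame"][210:300,320:440,::-1],(400,300),interpolation=2))
for ce,st,m in blobs(c,(70,50,70),(86,190,255)): print(ce.round(),st.tolist())
print(proj(c,(.6035,-.1666,.0025)))
c=r.capture("scene");o.append(cv2.resize(c["frame"][150:225,195:295,::-1],(400,300),interpolation=2));print(proj(c,(.6035,-.1666,.0025)))
cv2.imwrite("pics/p13.png",np.hstack(o))
c=r.capture("wrist");cv2.imwrite("pics/w4.png",c["frame"][:,:,::-1])
E
```

```text
[385.  84.] [370, 82, 34, 8, 75]
[389. 104.] [361, 88, 52, 34, 779]
[  5. 111.] [0, 100, 14, 24, 237]
[305. 122.] [301, 118, 10, 9, 40]
[304. 134.] [297, 127, 15, 14, 119]
[223. 187.] [218, 181, 11, 12, 82]
[227. 200.] [218, 192, 20, 16, 195]
[116. 246.] [100, 236, 30, 24, 244]
[308. 286.] [296, 278, 25, 15, 168]
[ 26. 299.] [21, 281, 12, 29, 79]
[374. 343.] [367, 328, 16, 32, 336]
[369.18939148 277.07155997]
[245.81046558 192.6106237 ]
```

View pics/p13.png

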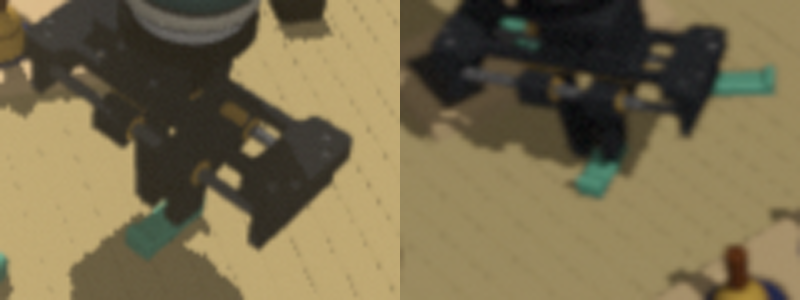

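View pics/w4.png

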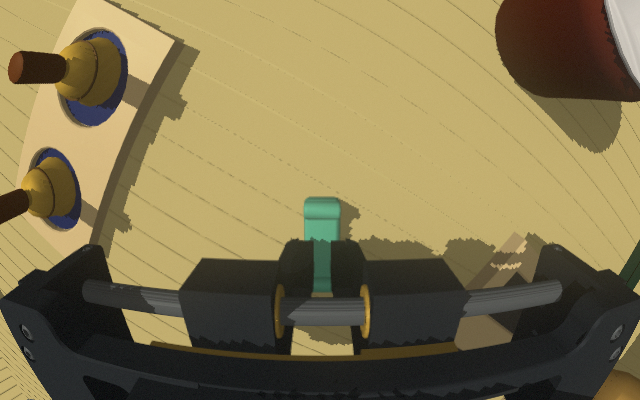

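Request:
arm_command:
  xyz:
    - [0,0,0]
    - [0,0,0]
    - [0,0,0]
    - [0,0,0]
    - [0,0,0]
    - [0,0,0]
    - [0,0,0]
    - [0,0,0]
  turn:
    - [0,0,0]
    - [0,0,0]
    - [0,0,0]
    - [0,0,0]
    - [0,0,0]
    - [0,0,0]
    - [0,0,0]
    - [0,0,0]
  claw: [0.08,0.05,0.02,0,0,0,0,0]
  newtons: 8

```text
clock: 26.45
ee_pos: [0.6035, -0.1666, 0.0025]
tool_rot: [0.614, -0.614, 0.351, -0.351]
contact_force: [0.2, 0.0, -0.6]
finger_gap: 0.0004
```

```bash
python3 - <<'E'
from station import r
import cv2,numpy as np
c=r.capture("wrist");cv2.imwrite("pics/w5.png",cv2.resize(c["frame"][170:330,220:430,::-1],None,fx=3.5,fy=3.5,interpolation=2))
E
```

```text
(no output)
```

View pics/w5.png

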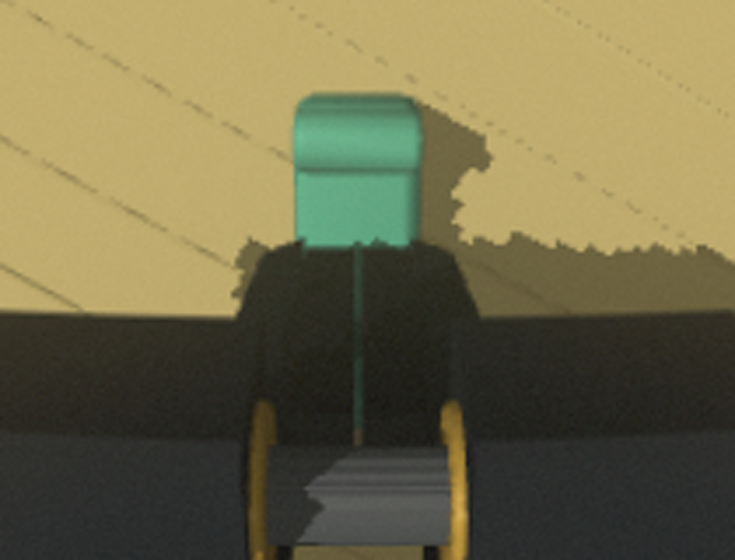

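Request:
arm_command:
  xyz:
    - [0,0,0]
    - [0,0,0]
    - [0,0,0]
    - [0,0,0]
    - [0,0,0]
    - [0,0.1,0]
    - [0,0.1,0]
    - [0,0,0]
  turn:
    - [0,0,0]
    - [0,0,0]
    - [0,0,0]
    - [0,0,0]
    - [0,0,0]
    - [0,0,0]
    - [0,0,0]
    - [0,0,0]
  claw: [0.2,0.3,0.4,0.5,0.5,0.5,0.5,0.5]

```text
clock: 27.3
ee_pos: [0.6033, -0.1665, 0.0003]
tool_rot: [-0.614, 0.614, -0.351, 0.35]
contact_force: [-1.0, -0.5, -0.9]
finger_gap: 0.0439
```

```bash
python3 - <<'E'
from station import r
import cv2,numpy as np
from h import *
s=r.read_state();p=np.array(s["ee_pos"]);print(p,s["contact_force"])
c=r.capture("side");a=c["frame"][230:305,330:430,::-1];a=cv2.resize(a,(800,600),interpolation=2)
u=np.array([np.cos(np.radians(-59.4)),np.sin(np.radians(-59.4)),0])
w=np.array([-u[1],u[0],0])
for g in (-.022,.022):
  for k in(-.009,.009):
   for z in (0,.01):
    uv=(proj(c,p+u*g+w*k+np.array([0,0,z]))-[330,230])*8; cv2.circle(a,tuple(int(v) for v in uv),4,(0,0,255) if z==0 else (0,255,255),-1)
cv2.imwrite("pics/p14.png",a)
E
```

```text
[ 6.03264282e-01 -1.66545943e-01  2.54064036e-04] [-0.9664957  -0.45973267 -0.88881936]
```

View pics/p14.png

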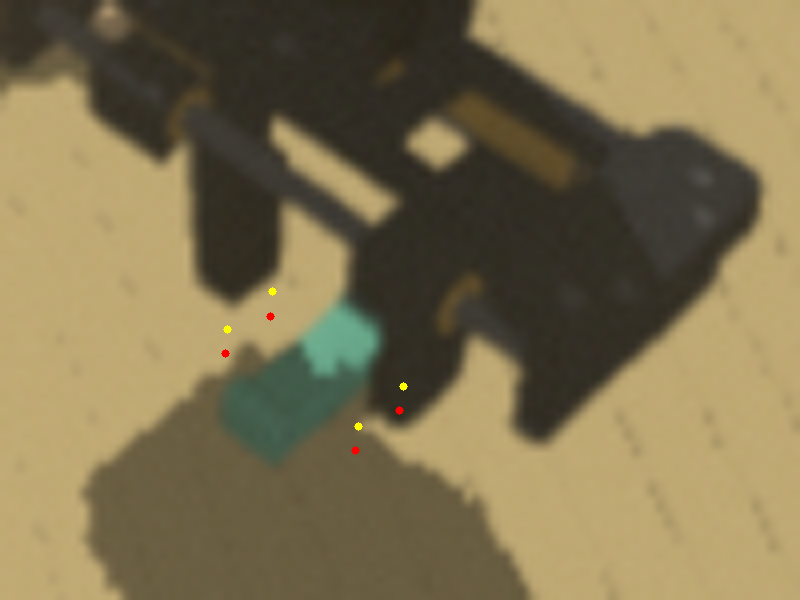

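Request:
arm_command:
  xyz:
    - [0,0.1,0]
    - [0,0.1,0]
    - [0,0.1,0]
    - [0,0,0]
    - [0,0,0]
    - [0,0,0]
    - [0,0,0]
    - [0,0,0]
  turn:
    - [0,0,0]
    - [0,0,0]
    - [0,0,0]
    - [0,0,0]
    - [0,0,0]
    - [0,0,0]
    - [0,0,0]
    - [0,0,0]
  claw: [0.5,0.5,0.5,0.5,0.5,0.5,0.5,0.5]

```text
clock: 28.15
ee_pos: [0.6036, -0.1666, -0.0024]
tool_rot: [0.614, -0.614, 0.351, -0.351]
contact_force: [-0.0, 0.6, 0.1]
finger_gap: 0.0438
```

Request:
arm_command:
  xyz:
    - [0,0.1,0]
    - [0,0.1,0]
    - [0,0.1,0]
    - [0,0,0]
    - [0,0,0]
    - [0,0,0]
    - [0,0,0]
    - [0,0,0]
  turn:
    - [0,0,0]
    - [0,0,0]
    - [0,0,0]
    - [0,0,0]
    - [0,0,0]
    - [0,0,0]
    - [0,0,0]
    - [0,0,0]
  claw: [0.5,0.5,0.5,0.5,0.5,0.5,0.5,0.5]

```text
clock: 28.95
ee_pos: [0.6035, -0.1666, -0.0054]
tool_rot: [0.614, -0.614, 0.351, -0.351]
contact_force: [0.6, 0.3, -0.3]
finger_gap: 0.044
```

Request:
arm_command:
  xyz:
    - [0,0.1,0]
    - [0,0.1,0]
    - [0,0,0]
    - [0,0,0]
    - [0,0,0]
    - [0,0,0]
    - [0,0,0]
    - [0,0,0]
  turn:
    - [0,0,0]
    - [0,0,0]
    - [0,0,0]
    - [0,0,0]
    - [0,0,0]
    - [0,0,0]
    - [0,0,0]
    - [0,0,0]
  claw: [0.5,0.5,0.5,0.5,0.5,0.5,0.5,0.5]

```text
clock: 29.75
ee_pos: [0.6035, -0.1666, -0.0075]
tool_rot: [0.614, -0.614, 0.351, -0.351]
contact_force: [-0.1, 0.4, 0.1]
finger_gap: 0.044
```

Request:
arm_command:
  xyz:
    - [0,0,0]
    - [0,0,0]
    - [0,0,0]
    - [0,0,0]
    - [0,0,0]
    - [0,0,0]
    - [0,0,0]
    - [0,0,0]
  turn:
    - [0,0,0]
    - [0,0,0]
    - [0,0,0]
    - [0,0,0]
    - [0,0,0]
    - [0,0,0]
    - [0,0,0]
    - [0,0,0]
  claw: [0.35,0.25,0.18,0.15,0.15,0.15,0.15,0.15]
  newtons: 8

```text
clock: 30.55
ee_pos: [0.6035, -0.1666, -0.0075]
tool_rot: [0.614, -0.614, 0.351, -0.351]
contact_force: [-0.1, 0.1, 0.1]
finger_gap: 0.0134
```

```bash
python3 - <<'E'
from station import r
import cv2,numpy as np
from h import *
c=r.capture("side");a=c["frame"][230:305,330:430,::-1];a=cv2.resize(a,(800,600),interpolation=2)
cv2.imwrite("pics/p15.png",a)
E
```

```text
(no output)
```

View pics/p15.png

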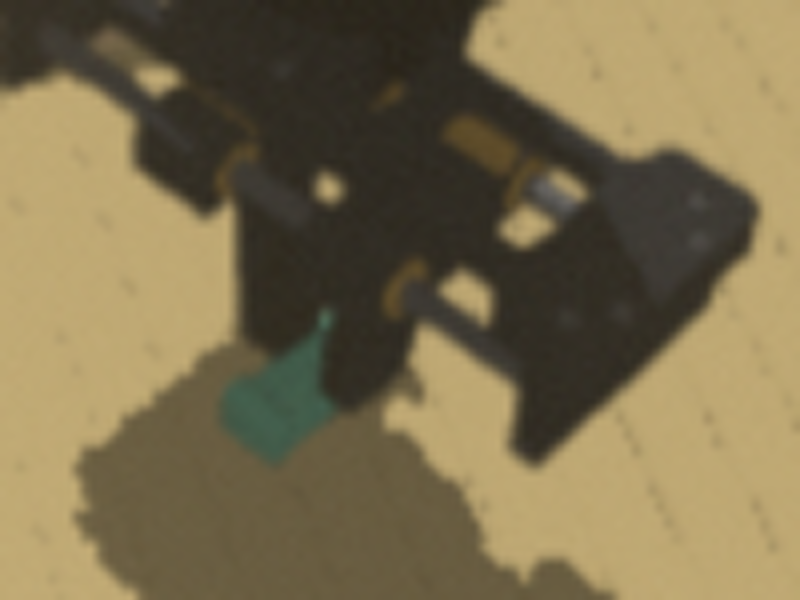

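Request:
arm_command:
  xyz:
    - [0,0,0]
    - [0,0,0]
    - [0,0,0]
    - [0,0.1,0]
    - [0,0.1,0]
    - [0,0.1,0]
    - [0,0,0]
    - [0,0,0]
  turn:
    - [0,0,0]
    - [0,0,0]
    - [0,0,0]
    - [0,0,0]
    - [0,0,0]
    - [0,0,0]
    - [0,0,0]
    - [0,0,0]
  claw: [0.3,0.4,0.5,0.5,0.5,0.5,0.5,0.5]

```text
clock: 31.4
ee_pos: [0.6034, -0.1666, -0.0106]
tool_rot: [-0.614, 0.614, -0.351, 0.351]
contact_force: [0.7, 0.1, -0.1]
finger_gap: 0.0436
```

Request:
arm_command:
  xyz:
    - [0,0.1,0]
    - [0,0.1,0]
    - [0,0.1,0]
    - [0,0,0]
    - [0,0,0]
    - [0,0,0]
    - [0,0,0]
    - [0,0,0]
  turn:
    - [0,0,0]
    - [0,0,0]
    - [0,0,0]
    - [0,0,0]
    - [0,0,0]
    - [0,0,0]
    - [0,0,0]
    - [0,0,0]
  claw: [0.5,0.5,0.5,0.5,0.5,0.5,0.5,0.5]

```text
clock: 32.2
ee_pos: [0.6035, -0.1666, -0.0134]
tool_rot: [0.614, -0.614, 0.351, -0.351]
contact_force: [0.4, 0.1, 0.6]
finger_gap: 0.0437
```

```bash
python3 - <<'E'
from station import r
import cv2,numpy as np
from h import *
c=r.capture("side");a=c["frame"][230:305,330:430,::-1];a=cv2.resize(a,(800,600),interpolation=2)
cv2.imwrite("pics/p16.png",a)
E
```

```text
(no output)
```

View pics/p16.png

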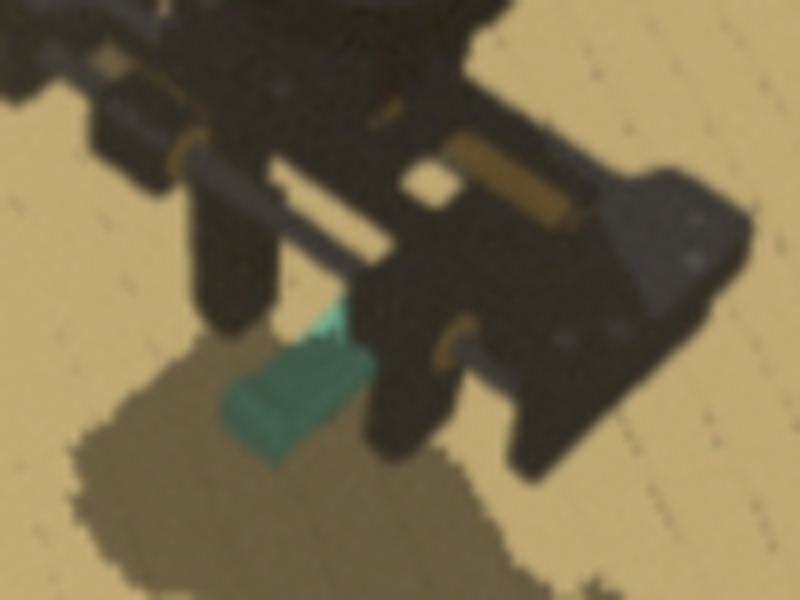

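Request:
arm_command:
  xyz:
    - [0,0.1,0]
    - [0,0,0]
    - [0,0,0]
    - [0,0,0]
    - [0,0,0]
    - [0,0,0]
    - [0,0,0]
    - [0,0,0]
  turn:
    - [0,0,0]
    - [0,0,0]
    - [0,0,0]
    - [0,0,0]
    - [0,0,0]
    - [0,0,0]
    - [0,0,0]
    - [0,0,0]
  claw: [0.5,0.5,0.35,0.25,0.18,0.15,0.12,0.1]
  newtons: 15

```text
clock: 33.05
ee_pos: [0.6035, -0.1666, -0.0145]
tool_rot: [-0.614, 0.614, -0.351, 0.351]
contact_force: [0.2, -0.0, -0.0]
finger_gap: 0.0196
```

Request:
arm_command:
  xyz:
    - [0,0,0]
    - [0,-0.5,0]
    - [0,-1,0]
    - [0,-2,0]
    - [0,-2,0]
    - [0,-1,0]
    - [0,0,0]
    - [0,0,0]
  turn:
    - [0,0,0]
    - [0,0,0]
    - [0,0,0]
    - [0,0,0]
    - [0,0,0]
    - [0,0,0]
    - [0,0,0]
    - [0,0,0]
  claw: [0.1,0.1,0.1,0.1,0.1,0.1,0.1,0.1]

```text
clock: 33.85
ee_pos: [0.6034, -0.1666, 0.0506]
tool_rot: [0.614, -0.614, 0.351, -0.351]
contact_force: [-0.6, 0.3, 0.2]
finger_gap: 0.0196
```

```bash
python3 go.py .6283 -.3275 .05 -7.2 ; python3 - <<'E'
from station import r
import cv2,numpy as np
from h import *
c=r.capture("side");a=c["frame"][190:400,310:450,::-1];a=cv2.resize(a,(400,600),interpolation=2)
c=r.capture("scene");b=c["frame"][120:225,200:270,::-1];b=cv2.resize(b,(400,600),interpolation=2)
cv2.imwrite("pics/p17.png",np.hstack([a,b]))
E
```

```text
t 33.85 p [ 0.6034 -0.1666  0.0506] yaw -59.45 tilt 0.01 gap 0.0196 F [-0.6  0.3  0.2]
turn_y -52.25 xyz cm [  4.49   0.06 -15.65] |d| 16.3
```

View pics/p17.png

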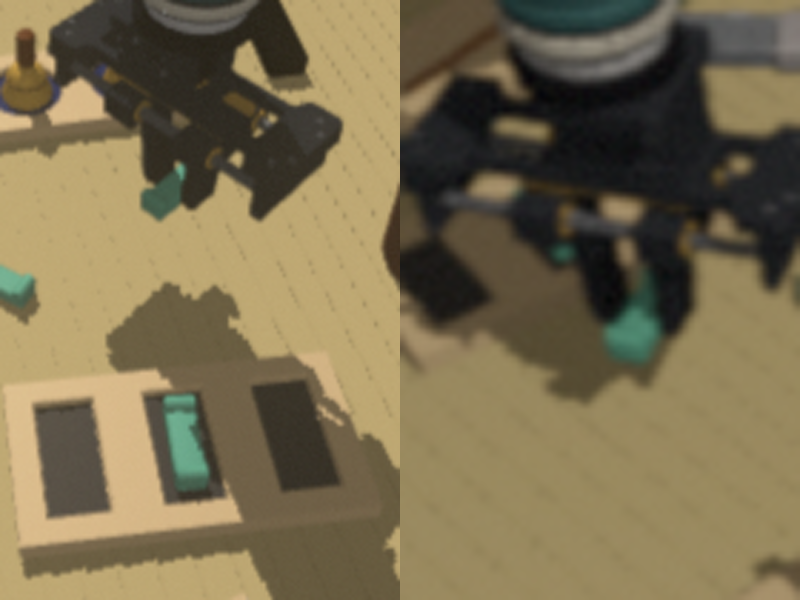

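Request:
arm_command:
  xyz:
    - [0,0,0]
    - [0,0,0]
    - [0,0,0]
    - [0,0,0]
    - [0,0,0]
    - [0,0,0]
    - [0,0,0]
    - [0,0,0]
  turn:
    - [0,-5,0]
    - [0,-7.5,0]
    - [0,-8,0]
    - [0,-8,0]
    - [0,-8,0]
    - [0,-7.75,0]
    - [0,-5,0]
    - [0,-3,0]
  claw: [0.1,0.1,0.1,0.1,0.1,0.1,0.1,0.1]

```text
clock: 34.75
ee_pos: [0.6024, -0.1663, 0.0489]
tool_rot: [0.706, -0.706, 0.044, -0.042]
contact_force: [-0.4, 0.5, -0.3]
finger_gap: 0.0197
```

Request:
arm_command:
  xyz:
    - [0.5,0,-1.7]
    - [0.8,0,-3]
    - [1,0,-3.6]
    - [1,0,-3.6]
    - [0.7,0,-2.4]
    - [0.49,0,-1.35]
    - [0,0,0]
    - [0,0,0]
  turn:
    - [0,0,0]
    - [0,0,0]
    - [0,0,0]
    - [0,0,0]
    - [0,0,0]
    - [0,0,0]
    - [0,0,0]
    - [0,0,0]
  claw: [0.1,0.1,0.1,0.1,0.1,0.1,0.1,0.1]

```text
clock: 35.55
ee_pos: [0.6279, -0.3271, 0.0498]
tool_rot: [0.706, -0.705, 0.045, -0.044]
contact_force: [0.2, -0.1, -0.5]
finger_gap: 0.0196
```

```bash
python3 go.py .6283 -.3275 -.0065 -7.2 ; python3 - <<'E'
from station import r
import cv2,numpy as np
from h import *
c=r.capture("side");a=c["frame"][280:400,310:470,::-1];a=cv2.resize(a,(400,300),interpolation=2)
c=r.capture("scene");b=c["frame"][110:200,170:290,::-1];b=cv2.resize(b,(400,300),interpolation=2)
cv2.imwrite("pics/p18.png",np.hstack([a,b]))
c=r.capture("wrist");cv2.imwrite("pics/w6.png",c["frame"][:,:,::-1]);np.savez("w6.npz",**c)
E
```

```text
t 35.55 p [ 0.6279 -0.3271  0.0498] yaw -7.26 tilt 0.1 gap 0.0196 F [ 0.2 -0.1 -0.5]
turn_y -0.06 xyz cm [ 0.05  5.63 -0.03] |d| 5.6
```

View pics/p18.png

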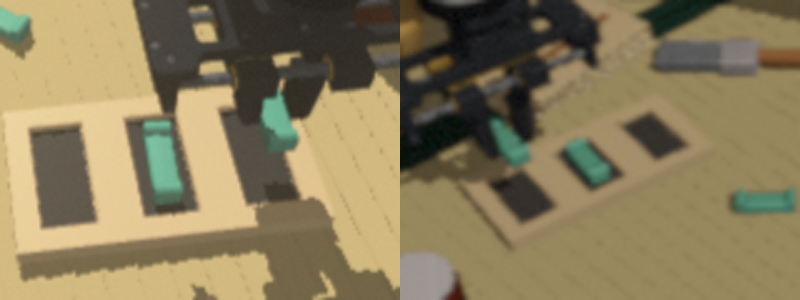

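View pics/w6.png

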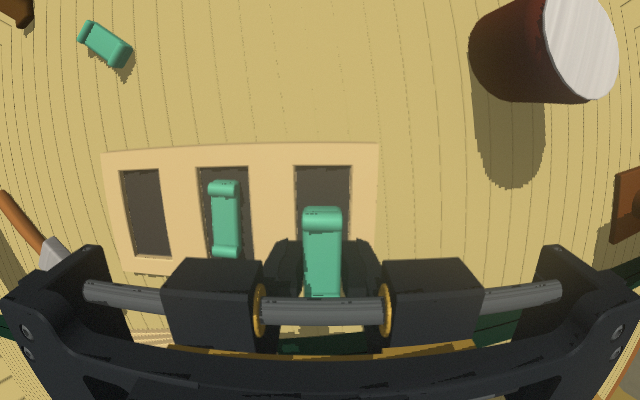

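```bash
python3 - <<'E'
from h import *
c=load("w6")
print("g3 far corners",[fonz(c,u,.011).round(4).tolist() for u in [(294,166),(352,165)]])
print("g1 corners",[fonz(c,u,.011).round(4).tolist() for u in [(119,170),(159,168),(172,256),(133,258)]])
print("tray corners",[fonz(c,u,.014).round(4).tolist() for u in [(101,153),(378,142)]])
d=load("side1")
for z in (-.0,.02,.03,.04,.05,.06):
  print(z,[proj(d,(.6035+s*.0935*.509+w*.86,-.1666-s*.0935*.861+w*.509,z)).round(1).tolist() for s in(1,) for w in(-.037,0,.037)])
E
```

```text
g3 far corners [[0.6141, -0.2858, 0.011], [0.6529, -0.29, 0.011]]
g1 corners [[0.4745, -0.2675, 0.011], [0.5132, -0.2723, 0.011], [0.5038, -0.3436, 0.011], [0.4624, -0.3432, 0.011]]
tray corners [[0.4615, -0.2507, 0.014], [0.6715, -0.276, 0.014]]
-0.0 [[394.2, 316.8], [405.8, 305.1], [416.9, 294.0]]
0.02 [[395.3, 310.7], [407.1, 299.0], [418.4, 287.8]]
0.03 [[395.9, 307.6], [407.8, 295.8], [419.1, 284.7]]
0.04 [[396.5, 304.4], [408.5, 292.6], [419.9, 281.5]]
0.05 [[397.1, 301.2], [409.2, 289.4], [420.6, 278.2]]
0.06 [[397.7, 297.9], [409.9, 286.1], [421.4, 274.9]]
```

Request:
arm_command:
  xyz:
    - [0.1,1,0.15]
    - [0,1.5,0]
    - [0,1.2,0]
    - [0,0.6,0]
    - [0,0.4,0]
    - [0,0.2,0]
    - [0,0,0]
    - [0,0,0]
  turn:
    - [0,0,0]
    - [0,0,0]
    - [0,0,0]
    - [0,0,0]
    - [0,0,0]
    - [0,0,0]
    - [0,0,0]
    - [0,0,0]
  claw: [0.1,0.1,0.1,0.1,0.1,0.1,0.1,0.1]

```text
clock: 36.5
ee_pos: [0.63, -0.3264, 0.002]
tool_rot: [-0.706, 0.706, -0.044, 0.045]
contact_force: [0.1, -0.6, 0.4]
finger_gap: 0.0197
```

```bash
python3 go.py .629 -.3255 -.0065 -7.2 ; python3 - <<'E'
from station import r
import cv2,numpy as np
from h import *
c=r.capture("side");a=c["frame"][280:400,330:490,::-1];a=cv2.resize(a,(400,300),interpolation=2)
c=r.capture("scene");b=c["frame"][110:200,170:290,::-1];b=cv2.resize(b,(400,300),interpolation=2)
cv2.imwrite("pics/p19.png",np.hstack([a,b]))
E
```

```text
t 36.5 p [ 0.63   -0.3264  0.002 ] yaw -7.21 tilt 0.05 gap 0.0197 F [ 0.1 -0.6  0.4]
turn_y -0.01 xyz cm [-0.11  0.85  0.08] |d| 0.9
```

View pics/p19.png

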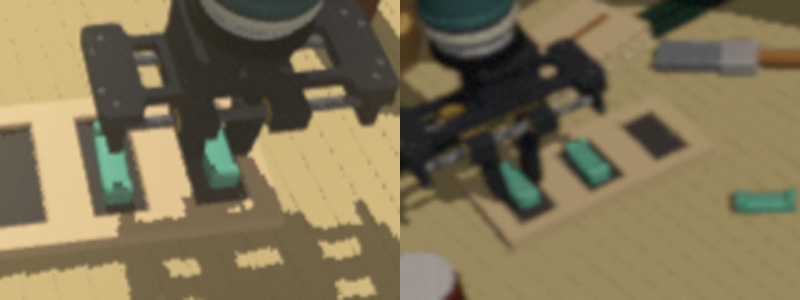

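Request:
arm_command:
  xyz:
    - [-0.1,0.2,0]
    - [0,0.2,0]
    - [0,0.15,0]
    - [0,0.1,0]
    - [0,0,0]
    - [0,0,0]
    - [0,0,0]
    - [0,0,0]
  turn:
    - [0,0,0]
    - [0,0,0]
    - [0,0,0]
    - [0,0,0]
    - [0,0,0]
    - [0,0,0]
    - [0,0,0]
    - [0,0,0]
  claw: [0.1,0.1,0.1,0.1,0.1,0.1,0.1,0.1]

```text
clock: 37.4
ee_pos: [0.6287, -0.3261, -0.0049]
tool_rot: [-0.706, 0.706, -0.044, 0.044]
contact_force: [0.1, 0.5, -0.9]
finger_gap: 0.0195
```

Request:
arm_command:
  xyz:
    - [0,0.05,0]
    - [0,0.05,0]
    - [0,0,0]
    - [0,0,0]
    - [0,0,0]
    - [0,0,0]
    - [0,0,0]
    - [0,0,0]
  turn:
    - [0,0,0]
    - [0,0,0]
    - [0,0,0]
    - [0,0,0]
    - [0,0,0]
    - [0,0,0]
    - [0,0,0]
    - [0,0,0]
  claw: [0.1,0.1,0.1,0.1,0.1,0.1,0.1,0.1]

```text
clock: 38.2
ee_pos: [0.6286, -0.326, -0.006]
tool_rot: [0.706, -0.706, 0.044, -0.044]
contact_force: [-0.3, -0.3, -0.6]
finger_gap: 0.0197
```

Request:
arm_command:
  xyz:
    - [0,0.05,0]
    - [0,0.05,0]
    - [0,0,0]
    - [0,0,0]
    - [0,0,0]
    - [0,0,0]
    - [0,0,0]
    - [0,0,0]
  turn:
    - [0,0,0]
    - [0,0,0]
    - [0,0,0]
    - [0,0,0]
    - [0,0,0]
    - [0,0,0]
    - [0,0,0]
    - [0,0,0]
  claw: [0.1,0.1,0.1,0.1,0.1,0.1,0.1,0.1]

```text
clock: 39.0
ee_pos: [0.6288, -0.3261, -0.0064]
tool_rot: [-0.706, 0.706, -0.044, 0.045]
contact_force: [-2.2, 1.2, 5.9]
finger_gap: 0.0199
```

Request:
arm_command:
  xyz:
    - [0,0,0]
    - [0,0,0]
    - [0,0,0]
    - [0,-0.3,0]
    - [0,-0.7,0]
    - [0,-2,0]
    - [0,-4,0]
    - [0,-3,0]
  turn:
    - [0,0,0]
    - [0,0,0]
    - [0,0,0]
    - [0,0,0]
    - [0,0,0]
    - [0,0,0]
    - [0,0,0]
    - [0,0,0]
  claw: [0.25,0.27,0.27,0.27,0.4,0.5,0.5,0.5]

```text
clock: 39.8
ee_pos: [0.6287, -0.3261, 0.0943]
tool_rot: [-0.706, 0.706, -0.044, 0.044]
contact_force: [0.7, -0.2, 0.3]
finger_gap: 0.0441
```

```bash
python3 go.py .475 -.163 .09 45 .475 -.163 -.0145 45; python3 - <<'E'
from station import r
import cv2,numpy as np
from h import *
c=r.capture("side");a=c["frame"][280:400,310:470,::-1];a=cv2.resize(a,(400,300),interpolation=2)
c=r.capture("scene");b=c["frame"][110:200,170:290,::-1];b=cv2.resize(b,(400,300),interpolation=2)
cv2.imwrite("pics/p20.png",np.hstack([a,b]))
E
```

```text
t 39.8 p [ 0.6287 -0.3261  0.0943] yaw -7.2 tilt 0.01 gap 0.0441 F [ 0.7 -0.2  0.3]
turn_y -52.2 xyz cm [ 0.66  0.43 22.4 ] |d| 22.4
turn_y -0.0 xyz cm [ 0.   10.45  0.  ] |d| 10.4
```

View pics/p20.png

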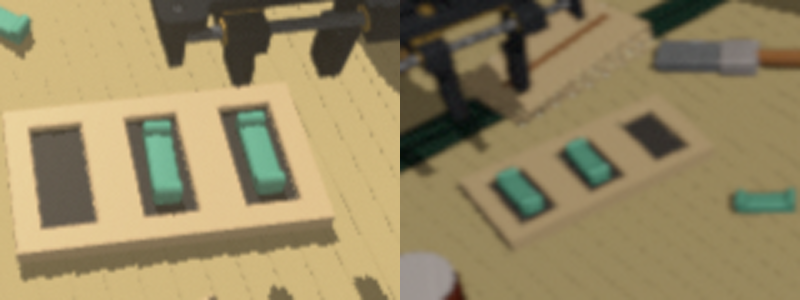

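Request:
arm_command:
  xyz:
    - [0,0,0]
    - [0,0,0]
    - [0,0,0]
    - [0,0,0]
    - [0,0,0]
    - [0,0,0]
    - [0,0,0]
    - [0,0,0]
  turn:
    - [0,-5,0]
    - [0,-7.5,0]
    - [0,-8,0]
    - [0,-8,0]
    - [0,-8,0]
    - [0,-7.75,0]
    - [0,-5,0]
    - [0,-3,0]
  claw: [0.5,0.5,0.5,0.5,0.5,0.5,0.5,0.5]

```text
clock: 40.7
ee_pos: [0.6278, -0.3255, 0.0913]
tool_rot: [0.653, -0.652, -0.271, 0.272]
contact_force: [0.2, -0.9, 0.1]
finger_gap: 0.044
```

Request:
arm_command:
  xyz:
    - [0.2,0,2]
    - [0.2,0,4]
    - [0.2,0,4.8]
    - [0,0,4.8]
    - [0,0,4.2]
    - [0,0,2]
    - [0,0,0.6]
    - [0,0,0]
  turn:
    - [0,0,0]
    - [0,0,0]
    - [0,0,0]
    - [0,0,0]
    - [0,0,0]
    - [0,0,0]
    - [0,0,0]
    - [0,0,0]
  claw: [0.5,0.5,0.5,0.5,0.5,0.5,0.5,0.5]

```text
clock: 41.5
ee_pos: [0.4739, -0.1631, 0.0925]
tool_rot: [0.653, -0.653, -0.271, 0.271]
contact_force: [-0.4, -0.6, -0.2]
finger_gap: 0.044
```

```bash
python3 - <<'E'
from station import r
import cv2,numpy as np
c=r.capture("wrist");cv2.imwrite("pics/w7.png",c["frame"][:,:,::-1]);np.savez("w7.npz",**c)
from h import *
for ce,st,m in blobs(c,(65,50,50),(90,220,255),60):
  ys,xs=np.nonzero(m); P=np.array([fonz(c,(x,y),.012)[:2] for x,y in zip(xs,ys)])
  q=P-P.mean(0); w,v=np.linalg.eigh(q.T@q/len(q)); e=v[:,1]
  print(ce.round(),st[4],P.mean(0).round(4),"len",np.ptp(q@e).round(3),np.ptp(q@v[:,0]).round(3),"yaw",np.degrees(np.arctan2(e[1],e[0])).round(1))
E
python3 go.py .475 -.163 -.0145 45.2
```

```text
[322. 199.] 1396 [ 0.4729 -0.1612] len 0.056 0.018 yaw 135.5
[283. 347.] 550 [ 0.5607 -0.3064] len 0.054 0.029 yaw 63.4
t 41.55 p [ 0.4749 -0.1639  0.0929] yaw 45.06 tilt 0.05 gap 0.044 F [ 0.3  0.1 -0.5]
turn_y -0.14 xyz cm [ 0.07 10.74  0.05] |d| 10.7
```

View pics/w7.png

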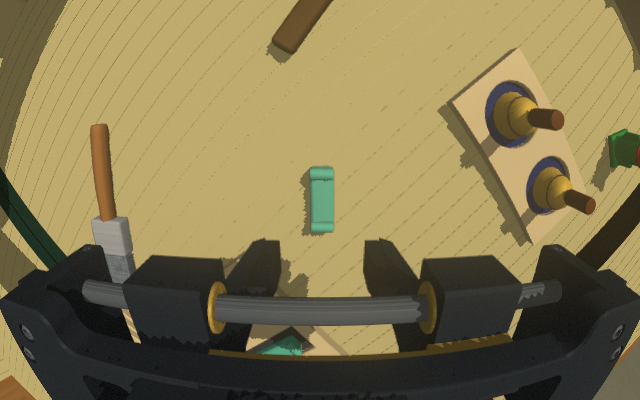

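Request:
arm_command:
  xyz:
    - [0.07,2,0.1]
    - [0,3,0]
    - [0,2.5,0]
    - [0,1.5,0]
    - [0,0.8,0]
    - [0,0.4,0]
    - [0,0,0]
    - [0,0,0]
  turn:
    - [0,-0.3,0]
    - [0,0,0]
    - [0,0,0]
    - [0,0,0]
    - [0,0,0]
    - [0,0,0]
    - [0,0,0]
    - [0,0,0]
  claw: [0.5,0.5,0.5,0.5,0.5,0.5,0.5,0.5]

```text
clock: 42.35
ee_pos: [0.4751, -0.1628, -0.0083]
tool_rot: [-0.652, 0.653, 0.273, -0.272]
contact_force: [1.3, -1.0, -0.3]
finger_gap: 0.0441
```

```bash
python3 go.py .4745 -.1625 -.014 45.3
```

```text
t 42.35 p [ 0.4751 -0.1628 -0.0083] yaw 45.34 tilt 0.09 gap 0.0441 F [ 1.3 -1.  -0.3]
turn_y 0.04 xyz cm [-0.02  0.57  0.07] |d| 0.6
```

Request:
arm_command:
  xyz:
    - [0,0.3,0.05]
    - [0,0.2,0]
    - [0,0.1,0]
    - [0,0,0]
    - [0,0,0]
    - [0,0,0]
    - [0,0,0]
    - [0,0,0]
  turn:
    - [0,0,0]
    - [0,0,0]
    - [0,0,0]
    - [0,0,0]
    - [0,0,0]
    - [0,0,0]
    - [0,0,0]
    - [0,0,0]
  claw: [0.5,0.5,0.5,0.5,0.5,0.35,0.25,0.18]

```text
clock: 43.15
ee_pos: [0.4738, -0.162, -0.015]
tool_rot: [-0.652, 0.652, 0.273, -0.273]
contact_force: [0.2, 1.0, -0.6]
finger_gap: 0.0219
```

Request:
arm_command:
  xyz:
    - [0,0,0]
    - [0,0,0]
    - [0,0,0]
    - [0,0,0]
    - [0,0,0]
    - [0,0,0]
    - [0,0,0]
    - [0,0,0]
  turn:
    - [0,0,0]
    - [0,0,0]
    - [0,0,0]
    - [0,0,0]
    - [0,0,0]
    - [0,0,0]
    - [0,0,0]
    - [0,0,0]
  claw: [0.15,0.1,0.1,0.1,0.1,0.1,0.1,0.1]

```text
clock: 43.95
ee_pos: [0.4738, -0.162, -0.015]
tool_rot: [-0.652, 0.652, 0.273, -0.273]
contact_force: [-0.4, -0.4, 1.3]
finger_gap: 0.0199
```

Gripped at 19.9 mm. Lift and turn back.

Request:
arm_command:
  xyz:
    - [0,-0.5,0]
    - [0,-1,0]
    - [0,-2,0]
    - [0,-2,0]
    - [0,-1,0]
    - [0,0,0]
    - [0,0,0]
    - [0,0,0]
  turn:
    - [0,0,0]
    - [0,0,0]
    - [0,0,0]
    - [0,0,0]
    - [0,0,0]
    - [0,4,0]
    - [0,7,0]
    - [0,8,0]
  claw: [0.1,0.1,0.1,0.1,0.1,0.1,0.1,0.1]

```text
clock: 44.75
ee_pos: [0.4738, -0.162, 0.0505]
tool_rot: [-0.689, 0.689, 0.16, -0.159]
contact_force: [-0.0, -0.5, -0.5]
finger_gap: 0.0197
```

Request:
arm_command:
  xyz:
    - [0,0,0]
    - [0,0,0]
    - [0,0,0]
    - [0,0,0]
    - [0,0,0]
    - [0,0,0]
    - [0,0,0]
    - [0,0,0]
  turn:
    - [0,8,0]
    - [0,8,0]
    - [0,8,0]
    - [0,6,0]
    - [0,3.4,0]
    - [0,0,0]
    - [0,0,0]
    - [0,0,0]
  claw: [0.1,0.1,0.1,0.1,0.1,0.1,0.1,0.1]

```text
clock: 45.55
ee_pos: [0.4737, -0.1619, 0.0501]
tool_rot: [-0.706, 0.706, -0.043, 0.043]
contact_force: [-0.1, 0.3, -0.8]
finger_gap: 0.0196
```

```bash
python3 go.py .490 -.309 .05 -7.2
```

```text
t 45.55 p [ 0.4737 -0.1619  0.0501] yaw -6.99 tilt 0.0 gap 0.0196 F [-0.1  0.3 -0.8]
turn_y 0.21 xyz cm [ 3.460e+00  1.000e-02 -1.439e+01] |d| 14.8
```

Request:
arm_command:
  xyz:
    - [0.4,0,-1.6]
    - [0.7,0,-2.9]
    - [0.8,0,-3.4]
    - [0.8,0,-3.4]
    - [0.5,0,-2]
    - [0.25,0,-1.1]
    - [0,0.5,0]
    - [0,1,0]
  turn:
    - [0,0.2,0]
    - [0,0,0]
    - [0,0,0]
    - [0,0,0]
    - [0,0,0]
    - [0,0,0]
    - [0,0,0]
    - [0,0,0]
  claw: [0.1,0.1,0.1,0.1,0.1,0.1,0.1,0.1]

```text
clock: 46.35
ee_pos: [0.4901, -0.3089, 0.0349]
tool_rot: [0.706, -0.706, 0.045, -0.045]
contact_force: [-0.8, -0.3, -0.5]
finger_gap: 0.0198
```

Request:
arm_command:
  xyz:
    - [0,1,0]
    - [0,0.7,0]
    - [0,0.5,0]
    - [0,0.3,0]
    - [0,0.2,0]
    - [0,0,0]
    - [0,0,0]
    - [0,0,0]
  turn:
    - [0,0,0]
    - [0,0,0]
    - [0,0,0]
    - [0,0,0]
    - [0,0,0]
    - [0,0,0]
    - [0,0,0]
    - [0,0,0]
  claw: [0.1,0.1,0.1,0.1,0.1,0.1,0.1,0.1]

```text
clock: 47.15
ee_pos: [0.4901, -0.3094, 0.0084]
tool_rot: [-0.706, 0.706, -0.044, 0.045]
contact_force: [0.1, -0.6, -0.7]
finger_gap: 0.0198
```

```bash
python3 go.py .490 -.309 -.007 -7.2; python3 - <<'E'
from station import r
import cv2,numpy as np
from h import *
c=r.capture("side");a=c["frame"][280:400,290:450,::-1];a=cv2.resize(a,(400,300),interpolation=2)
c=r.capture("scene");b=c["frame"][110:200,170:290,::-1];b=cv2.resize(b,(400,300),interpolation=2)
cv2.imwrite("pics/p21.png",np.hstack([a,b]))
E
```

```text
t 47.15 p [ 0.4901 -0.3094  0.0084] yaw -7.25 tilt 0.05 gap 0.0198 F [ 0.1 -0.6 -0.7]
turn_y -0.05 xyz cm [-0.02  1.54  0.04] |d| 1.5
```

View pics/p21.png

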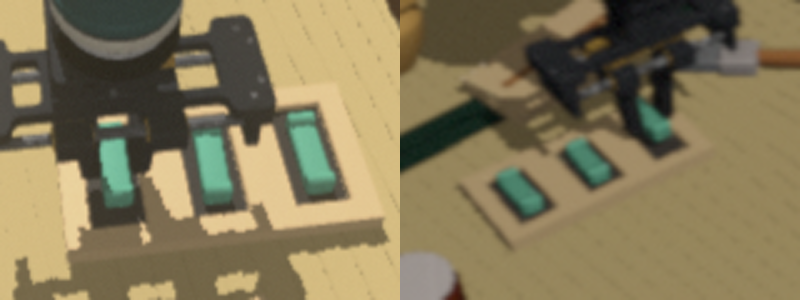

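Aligned over the recess. Lower to just above the floor, then feel.

Request:
arm_command:
  xyz:
    - [0,0.5,0]
    - [0,0.4,0]
    - [0,0.3,0]
    - [0,0.1,0]
    - [0,0.1,0]
    - [0,0,0]
    - [0,0,0]
    - [0,0,0]
  turn:
    - [0,0,0]
    - [0,0,0]
    - [0,0,0]
    - [0,0,0]
    - [0,0,0]
    - [0,0,0]
    - [0,0,0]
    - [0,0,0]
  claw: [0.1,0.1,0.1,0.1,0.1,0.1,0.1,0.1]

```text
clock: 48.05
ee_pos: [0.4899, -0.3092, -0.0059]
tool_rot: [-0.706, 0.706, -0.045, 0.045]
contact_force: [-0.1, -0.1, 0.4]
finger_gap: 0.0199
```

Request:
arm_command:
  xyz:
    - [0,0.05,0]
    - [0,0.05,0]
    - [0,0,0]
    - [0,0,0]
    - [0,0,0]
    - [0,0,0]
    - [0,0,0]
    - [0,0,0]
  turn:
    - [0,0,0]
    - [0,0,0]
    - [0,0,0]
    - [0,0,0]
    - [0,0,0]
    - [0,0,0]
    - [0,0,0]
    - [0,0,0]
  claw: [0.1,0.1,0.1,0.1,0.1,0.1,0.1,0.1]

```text
clock: 48.85
ee_pos: [0.4901, -0.3093, -0.0062]
tool_rot: [-0.706, 0.706, -0.045, 0.045]
contact_force: [-2.2, 2.1, 4.6]
finger_gap: 0.0197
```

Request:
arm_command:
  xyz:
    - [0,0,0]
    - [0,0,0]
    - [0,0,0]
    - [0,-0.3,0]
    - [0,-0.7,0]
    - [0,-2,0]
    - [0,-4,0]
    - [0,-3,0]
  turn:
    - [0,0,0]
    - [0,0,0]
    - [0,0,0]
    - [0,0,0]
    - [0,0,0]
    - [0,0,0]
    - [0,0,0]
    - [0,0,0]
  claw: [0.25,0.27,0.27,0.27,0.4,0.5,0.5,0.5]

```text
clock: 49.65
ee_pos: [0.4901, -0.3093, 0.0948]
tool_rot: [-0.706, 0.706, -0.044, 0.045]
contact_force: [0.6, 0.4, 0.5]
finger_gap: 0.0439
```

Request:
arm_command:
  xyz:
    - [0,-3,0]
    - [0,-3,0]
    - [0,-3,0]
    - [0,-1,0]
    - [0,0,0]
    - [0,0,0]
    - [0,0,0]
    - [0,0,0]
  turn:
    - [0,0,0]
    - [0,0,0]
    - [0,0,0]
    - [0,0,0]
    - [0,0,0]
    - [0,0,0]
    - [0,0,0]
    - [0,0,0]
  claw: [0.5,0.5,0.5,0.5,0.5,0.5,0.5,0.5]

```text
clock: 50.45
ee_pos: [0.4888, -0.3085, 0.1909]
tool_rot: [0.706, -0.705, 0.046, -0.044]
contact_force: [0.1, 0.7, 0.5]
finger_gap: 0.0441
```

```bash
python3 go.py; python3 - <<'E'
from station import r
import cv2,numpy as np
from h import *
s=r.capture("scene");d=r.capture("side")
cv2.imwrite("pics/f_s.png",cv2.resize(s["frame"][120:340,170:450,::-1],None,fx=2.7,fy=2.7,interpolation=2))
cv2.imwrite("pics/f_d.png",cv2.resize(d["frame"][110:390,200:450,::-1],None,fx=2.1,fy=2.1,interpolation=2))
for c,n in((s,"scene"),(d,"side")):
    for ce,st,m in blobs(c,(70,50,70),(86,190,255)):
      ys,xs=np.nonzero(m); P=np.array([onz(c,(x,y),.02)[:2] for x,y in zip(xs,ys)])
      q=P-P.mean(0); w,v=np.linalg.eigh(q.T@q/len(q)); e=v[:,1]
      if P.mean(0)[1]<-.1: print(n,P.mean(0).round(4),"len",np.ptp(q@e).round(3),"yaw",np.degrees(np.arctan2(e[1],e[0])).round(1))
E
```

```text
t 50.45 p [ 0.4888 -0.3085  0.1909] yaw -7.25 tilt 0.2 gap 0.0441 F [0.1 0.7 0.5]
scene [ 0.4928 -0.306 ] len 0.065 yaw 79.8
scene [ 0.5622 -0.3128] len 0.064 yaw 79.8
scene [ 0.631  -0.3217] len 0.066 yaw 81.2
side [ 0.6281 -0.3277] len 0.053 yaw 83.0
side [ 0.5591 -0.3178] len 0.054 yaw 80.1
side [ 0.4934 -0.286 ] len 0.018 yaw 173.0
side [ 0.489  -0.3145] len 0.044 yaw 83.3
```

View pics/f_s.png

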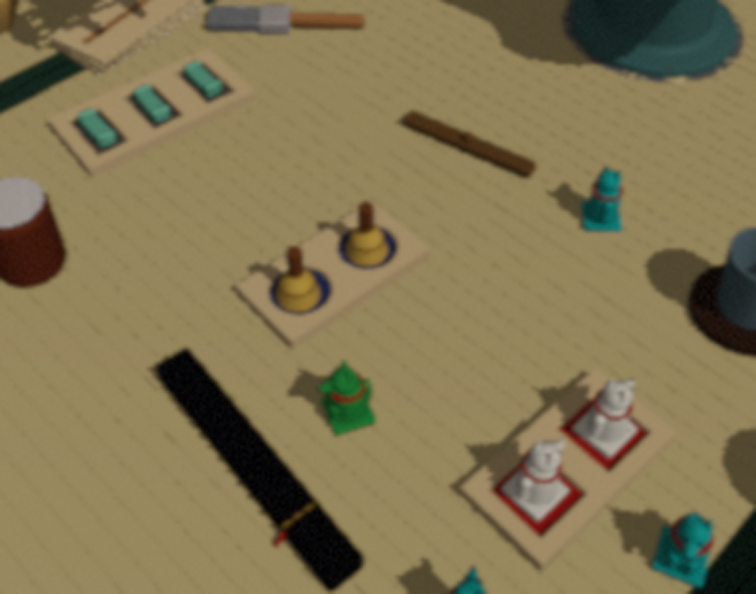

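View pics/f_d.png

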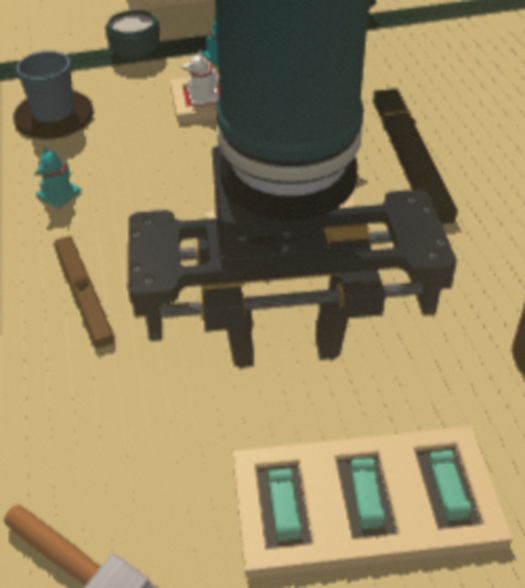

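```bash
python3 -c "
from station import r
print(r.finish_job())"
```

```text
the job is handed in; nothing more can be done
None
```

I put the fox, the bell and both rests away in the empty recesses of their own trays and handed the job in at about 50 s. I lowered each piece until the wrist felt about 5 N from the recess floor, then let go.

**Last checks:** The final scene view shows every piece standing or lying upright in its recess, and the stored pieces look unmoved. The two rests measured about 70 mm either side of the stored one (tray nominal 70 mm), and the two camera views agreed within about 9 mm. The arm hid part of the fox and bell trays in the last side view. Their last clear side views were the ones taken just after each was set down.

**What disagreed:** The reported tool height did not match where the fingertips really were; they sat roughly 15 to 20 mm higher than reported. So the fingers closed over the second rest without gripping it several times. I then lowered in small, force-checked steps and gripped both rests at a reported height of about -0.015 m. The fox and bell were probably gripped higher up than planned for the same reason, but both held and set down level.

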